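Make up the lock kit from the clamp stand

TASK

Make up the lock kit in the grey tray. Free the stack of lock cover plates by lifting the red pawl of the clamp stand and sliding the blue clamp bar fully back; then, one plate at a time, slide the top plate forward until it overhangs the front edge of the stand by about a third of its length, pinch it there by its two long sides and lay it flat and lengthwise, centred on the tray's raised black rest, each plate neatly on the one before. Also put every lock cylinder lying on the bench into the tray's flat bay beside the rest, and leave the oil bottle by the monitor and the padlock where they are.

Things in the scene. Friction and masses are not known exactly. Their poses are not given: they have to be found in the camera images.
- stand: Fixed clamp stand; origin on the bench under the middle of the plate deck, -x its open front. Deck block 130 (x) x 78 (y) mm, surface 70 mm up. A fence along the stack's left side (inner face y = +28 mm, top 90 mm up) and a back stop (x = +61 mm, top 86 mm up) leave only the way to the front. Foot 12 mm high, ending at x = -67 mm.
- deck_front (a point): Middle of the front edge of the deck, 64 mm ahead of the stand's origin, on its surface (70 mm up); axes as the stand's. Free space below it in front. Plates, deck and bar are smooth (friction about 0.2 among them), so a fingertip pressed on the top plate with 5 to 20 N drags it along over the next one.
- clamp_bar (a joint): Travel of the blue clamp bar along the stand's -y, m: 0 = clamped, 0.032 = fully back (end stop). Friction 2.5 N; stays where left. Clamped, its lip covers the right margin of the stack and its toe blocks the front right corner. It cannot move until the pawl is lifted about 0.2 rad.
- bar_post (a point): Upright black grip post on the clamp bar, 14 mm diameter, from 98 to 140 mm above the bench; this point is on its axis, 125 mm above the bench, and moves with the bar. Axes as the stand's. At 0 it is at stand (15, -35) mm.
- pawl (a joint): Lift angle of the red pawl, rad: 0 = down in the rack of the bar, 1.1 = fully up. Swings about an axis along the stand's x through pawl_pivot; the free end with the T-bar points to the stand's +y and goes up and back as the pawl is lifted. Stiff hinge (0.12 N m): stays where it is left.
- pawl_tbar (a point): Middle of the red T-bar handle of the pawl: a round bar 12 mm thick and 50 mm long, along the stand's x. Moves with the pawl; when down it lies at 63 mm along +y and 22 mm above pawl_pivot, 88 mm above the bench, with at least 25 mm free beneath its ends.
- pawl_pivot (a point): Pivot of the pawl, fixed on the stand 66 mm above the bench at stand (15, -185) mm; axes as the stand's.
- plate_c_mid (a point): Centre of the brass-coloured cover plate: 120 (own x) x 54 (own y) x 6 (z) mm, 0.11 kg, with dark keyhole and screw marks on its upper face. At the start the top of the stack on the deck, long side along the stand's x, centre at stand x = y = 0; absent in some runs.
- plate_b_mid (a point): Centre of the aluminium cover plate, same size; second in the stack from below (the top one when the brass plate is absent).
- plate_a_mid (a point): Centre of the green cover plate, same size; the lowest, lying on the deck.
- kit_tray: Fixed grey kit tray, outside 170 (x) x 240 (y) mm, walls 4 mm thick and 28 mm high, floor 4 mm. A divider at tray y = -19 mm parts the rest side (+y) from the cylinder bay (-y). Origin under its middle, on the bench.
- plate_rest (a point): Centre of the top of the raised black rest in the tray, 34 mm above the bench: a block 112 (tray x) x 36 (tray y) mm, narrower than a plate so that fingers pass down on either side of it; 25 mm or more free beside a plate lying on it. Axes as the tray's.
- cylinder_bay (a point): Centre of the floor of the cylinder bay (4 mm above the bench), inside 162 (tray x) x 95 (tray y) mm; axes as the tray's.
- cylinder_a_mid (a point): Centre (half-way up) of the silver-coloured lock cylinder lying flat on the bench: 70 (own x) x 31 (own y) x 17 (z) mm, 0.19 kg. Grasp it across its 31 mm.
- cylinder_b_mid (a point): Centre of the brass-coloured lock cylinder, the same size. May be absent.
- oil_bottle: White oil bottle with red spout, 39x39x150 mm, standing in front of the monitor's foot; leave it alone. Origin under its middle.
- padlock_brass: Brass padlock lying flat, 76x48x15 mm, right of the tray; leave it alone. Origin under its middle.
There are look-alikes about, which are no part of the job. What is shaped like the part that bears cylinder_a_mid but green or purple is not meant.

How it is judged:
By the outcome, as a careful person would: the job done as asked, in the order asked, and still so for the second after the job is handed in, with the robot touching nothing.
Of plate_c, cylinder_b only 1 to 2 are there at a start; the rules pass over those that are not, and their reading is None.
At some moment in a run one of cylinder_a, cylinder_b may be knocked a few centimetres aside while the robot is not near it.
It also fails if it takes over 208 s, if anything falls off the work surface, if the arm or the gripper's body presses on something with over 40 N, if the wrist force passes 120 N, or if a joint passes its speed limit or range.

ROBOT

A 6-joint arm with a two-finger parallel gripper is mounted at the origin on a cart in front of the work surface, level with it; the furniture and walls round the work are solid. World frame = base frame: x ahead of the robot, y to its left, z up, the work surface at z = 0. Lengths are in m, angles in rad, forces in N, time in s.
With the tool pointing down it reaches from about 0.35 to 0.775 m from the base axis. Payload 7.3 kg.
Tool frame: the origin (TCP) lies at the very end of the fingers, on their centre line; the grasp point (between the pads) lies 19 mm behind it; z points along the fingers, y is the line along which they close (so a half turn about z gives the same grasp; the last joint's range is limited). The gripper opens to 92 mm and grips with 3 to 60 N. Pads are 19 mm wide; open, the fingers measure 130 mm over their backs; the gripper's body (75 mm by 190 mm) begins 47 mm behind the grasp point.
Start: joints at [-1.295, 0.342, 1.524, -0, 1.275, -0.146], TCP at [0.215, -0.479, 0.197] pointing down, gripper open.
Joint ranges: [-2.53, 2.53], [-0.77, 2.02], [0.04, 2.7], [-1, 4.14], [0.28, 2.66], [-3.11, 3.11]. Speed limits (rad/s): [2.57, 2.57, 3.14, 3.14, 3.14, 3.14].

INTERFACE

Orientations are given as [roll, pitch, yaw] about the fixed x, y, z axes, in that order (R = Rz(yaw) Ry(pitch) Rx(roll)).
In Python, from cell import robot gives the robot as it stands. The module is installed in compiled form; this text tells all that it offers.
- The arm moves only by the tool arm_command, never from a script. Its argument "moves" is a list of rows, each a list of 3 entries, a list of its own where there are three numbers: the shift along the tool's x, y, z in m, then the turn, a rotation vector about the tool's x, y, z in rad, then the finger opening in m, from 0 to 0.0918. In form: [[[dx, dy, dz], [ax, ay, az], claw], ...]. A call has exactly 5 rows; each row is the pose to reach, as a shift and turn from the pose commanded when the call began, along the tool's axes at that moment; what a row does not reach only later rows make up. A row lasts 1/10 s, in which the tool goes at most 50 mm and 8.59 degrees, less where a joint would pass 70% of its speed; a pose out of reach is approached as far as the arm can. A call with a gripper value outside its range is refused whole. The fingers move at their own pace and stop on an object; "squeeze" is the grip in N (left out, the last holds). Time passes only in rows, so rows that repeat a pose let the fingers close, or fill a call up. It gives the time, the measured TCP pose, the force, the opening and the grip force at its end, in the units of the state.
- robot.observe(): the state, without advancing time (a new reading comes with each control period).
- robot.read_camera(name): name is "scene" or "top" or "wrist"; returns the picture (420x560x3 uint8, red, green, blue); there is no depth.
- robot.camera_model(name): a dict with "fx", "fy", "cx", "cy" (pixels), "k1" (the pictures are not rectified: a ray, as slopes to the right and down, at radius r is drawn at 1 + k1 r^2 times it, then the intrinsics apply), "R" (3x3) and "t" (3): a world point X has camera coordinates R X + t. Camera axes: x right, y down, z forward; pixel columns grow to the right and rows downward; lengths in m; the calibration is good to about 2 mm. A picture is of the moment at which its call begins: read the wrist's pose just before it. camera_model takes no time and is no camera call; for the wrist camera it gives the pose at the moment of the call.
- robot.hand_in(): hands the job in; it is judged then, once.
The state is a dict: "time": time; "qpos": joint angles; "qvel": joint speeds; "joint_efforts": joint torques, N m; "tool_pos": TCP position; "tool_rot": TCP orientation; "contact_force": force on the tool from outside, world axes, zero at the start; "torque": the same for the moment, N m; "opening": finger opening in m; "grip_force": force on a finger pad.
Only numpy, scipy, OpenCV 4.12 (cv2) and the standard library are available. Lean on these libraries where they do the work, as an engineer would, in place of code of your own. Each camera call takes 0.05 s, during which the arm holds its last target. There are 200 camera calls.

## Working session

There is one attempt and no reset: what is moved stays moved. The work goes in short steps, Python scripts to look and compute and a tool call to move; the robot and the scene stay as the last step left them, time stands still between calls to the robot, and variables do not carry over. Pictures are saved under pics/ and viewed, at most 14 in all, crops included, and the job is handed in when it is done.

Besides the shell and the picture viewer there is one more tool, called by a JSON object that holds its "method" and its "body". arm_command: Moves the arm, as the interface text tells. Its arguments: {"type":"object","properties":{"moves":{"type":"array"},"squeeze":{"type":"number"}},"required":["moves"]}

```bash
mkdir -p pics
cat > h.py <<'E'
import numpy as np, cv2
from cell import robot
from scipy.spatial.transform import Rotation as Ro
def cam(n): 
    m=robot.camera_model(n); return {k:(np.array(v) if k in'Rt' else v) for k,v in m.items()}
def ray(m,u,v):
    x=(u-m['cx'])/m['fx'];y=(v-m['cy'])/m['fy'];rd=np.hypot(x,y);r=rd
    for _ in range(30): r=rd/(1+m['k1']*r*r)
    s=r/rd if rd>0 else 1
    d=m['R'].T@np.array([x*s,y*s,1]);o=-m['R'].T@m['t'];return o,d
def onz(m,u,v,z):
    o,d=ray(m,u,v);return o+d*(z-o[2])/d[2]
def proj(m,X):
    c=m['R']@np.array(X)+m['t'];x,y=c[0]/c[2],c[1]/c[2];f=1+m['k1']*(x*x+y*y)
    return np.array([m['fx']*x*f+m['cx'],m['fy']*y*f+m['cy']])
def shot(n,f=None):
    m=cam(n);im=robot.read_camera(n)
    if f: cv2.imwrite(f'pics/{f}.png',im[...,::-1])
    return m,im
def delta(pos):
    "tool-axes shift to world TCP pos"
    s=robot.observe();R=Ro.from_euler('xyz',s['tool_rot']).as_matrix()
    return R.T@(np.array(pos)-s['tool_pos'])
E
python3 - <<'E'
from h import *
s=robot.observe();print({k:np.round(v,3).tolist() for k,v in s.items()})
for n in('scene','top','wrist'):
    m,im=shot(n,n+'0');print(n,m['fx'],m['cx'],m['cy'],m['k1'],(-m['R'].T@m['t']).round(3),m['R'].round(2).tolist())
E
```

```text
{'time': 0.0, 'qpos': [-1.295, 0.343, 1.525, -0.0, 1.275, -0.146], 'qvel': [0.001, -0.001, 0.002, 0.001, -0.001, -0.001], 'joint_efforts': [0.0, -43.124, -24.423, 0.072, 0.056, -0.0], 'tool_pos': [0.215, -0.479, 0.196], 'tool_rot': [-3.14, -0.0, 0.422], 'contact_force': [-0.47, 0.048, 0.231], 'torque': [-0.04, -0.014, 0.019], 'grip_force': 0.0, 'opening': 0.092}
scene 446.1370547130536 282.5756369467968 202.93764704909293 -0.00729636118943829 [-0.201  0.724  1.01 ] [[-0.73, -0.68, -0.02], [-0.43, 0.47, -0.77], [0.53, -0.55, -0.64]]
top 451.496250175335 278.5292942529466 211.0084633363613 -0.05159826045653652 [ 0.461 -0.074  1.287] [[-0.01, -1.0, 0.0], [-1.0, 0.01, -0.07], [0.07, -0.0, -1.0]]
wrist 305.62948333119726 279.98648980512064 211.20080495279336 -0.06377552732348274 [ 0.281 -0.45   0.385] [[0.41, -0.91, -0.0], [-0.88, -0.4, 0.26], [-0.24, -0.11, -0.96]]
```

View pics/scene0.png

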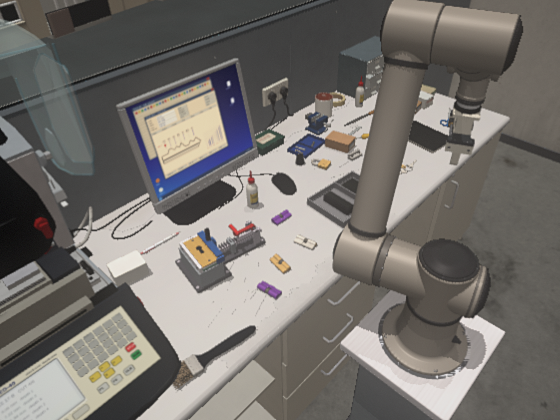

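View pics/top0.png

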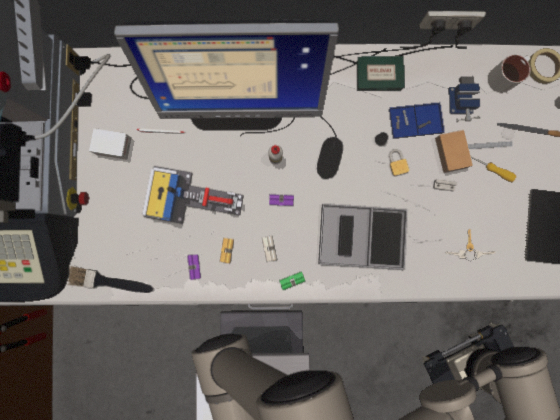

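Run:
```python
from h import *
im=cv2.imread('pics/top0.png');c=im[150:300,130:420];cv2.imwrite('pics/c1.png',cv2.resize(c,None,fx=2.75,fy=2.75,interpolation=cv2.INTER_CUBIC))
m=cam('top')
hsv=cv2.cvtColor(im,cv2.COLOR_BGR2HSV)
def blobs(name,lo,hi,z,amin=40):
    k=cv2.inRange(hsv,np.array(lo),np.array(hi));k[:150]=0;k[300:]=0;k[:,:130]=0;k[:,420:]=0
    k=cv2.morphologyEx(k,cv2.MORPH_CLOSE,np.ones((5,5)))
    for q in cv2.findContours(k,0,2)[0]:
        if cv2.contourArea(q)<amin: continue
        b=cv2.boxPoints(cv2.minAreaRect(q));P=np.array([onz(m,*p,z)[:2] for p in b])
        e1,e2=P[1]-P[0],P[2]-P[1]; e=e1 if np.hypot(*e1)>np.hypot(*e2) else e2
        print(name,np.array(cv2.minAreaRect(q)[0]).round(1),P.mean(0).round(4),np.round([np.hypot(*e1),np.hypot(*e2)],4),'ang',np.degrees(np.arctan2(e[1],e[0])).round(1))
blobs('orange/brass',(10,90,90),(32,255,255),.017)
blobs('brass@plate',(10,90,90),(32,255,255),.088)
blobs('blue',(100,120,60),(125,255,255),.09)
blobs('red',(0,140,80),(6,255,255),.088)
blobs('white',(0,0,225),(179,255,255),.017)
blobs('tray',(0,0,50),(179,40,140),.028,1500)
blobs('dark',(0,0,0),(179,80,50),.034,300)
```

```text
orange/brass [226.2 250.1] [0.4451 0.0693] [0.0667 0.0297] ang -8.9
orange/brass [157.9 193.9] [0.6056 0.263 ] [0.1277 0.0468] ang -10.6
orange/brass [399.2 166.8] [ 0.6771 -0.4241] [0.0481 0.0398] ang -73.7
brass@plate [226.2 250.1] [0.446  0.0613] [0.063  0.0281] ang -8.9
brass@plate [157.9 193.9] [0.5976 0.2442] [0.1205 0.0442] ang -10.6
brass@plate [399.2 166.8] [ 0.665  -0.4045] [0.0454 0.0376] ang -73.7
blue [173.2 196.3] [0.5903 0.2026] [0.1159 0.0327] ang -10.4
red [216.5 196.5] [0.5888 0.087 ] [0.0777 0.0456] ang -90.5
tray [362.5 236.8] [ 0.4789 -0.3127] [0.1712 0.2438] ang -94.0
dark [345.2 235.1] [ 0.4839 -0.2629] [0.1004 0.0324] ang -4.6
dark [385.6 238.2] [ 0.4743 -0.3756] [0.1371 0.075 ] ang -4.1
dark [328.1 162.6] [ 0.6875 -0.2189] [0.0849 0.055 ] ang -13.3
```

View pics/c1.png

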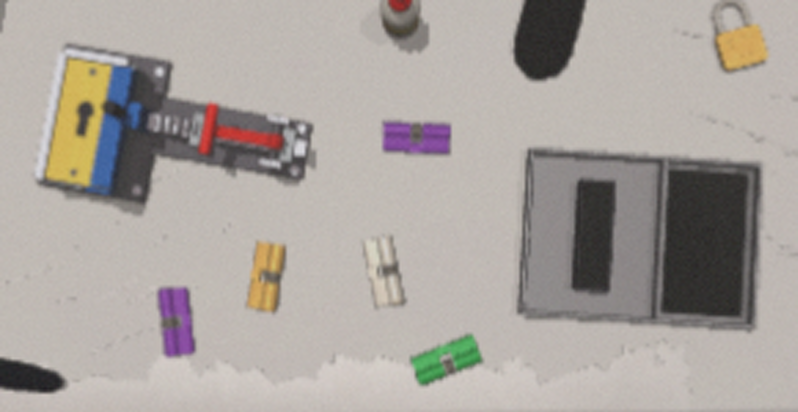

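The crop shows the brass plate on the stand at top (158,194), with the stand turned about -10.5°. The silver cylinder is at (269,248) and the brass cylinder at (227,250). The look-alikes are purple at (281,200) and (194,266), green at (292,281), and the padlock at (399,162). I choose the silver and brass cylinders. The tray is at (362,237) with its rest on the left at (345,235).

{"method": "arm_command", "body": {"moves": [[[0.558,-0.45,-0.084],[0,0,0.605],0.0918],[[0.558,-0.45,-0.084],[0,0,0.605],0.0918],[[0.558,-0.45,-0.084],[0,0,0.605],0.0918],[[0.558,-0.45,-0.084],[0,0,0.605],0.0918],[[0.558,-0.45,-0.084],[0,0,0.605],0.0918]]}}

```text
time: 0.65
tool_pos: [0.3232, -0.2664, 0.225]
tool_rot: [3.142, -0.0, -0.188]
contact_force: [-0.1, -0.1, -0.2]
opening: 0.0919
grip_force: 0.0
```

```bash
cat >> h.py <<'E'
def to(pos,yaw=None):
    s=robot.observe();print('t',round(s['time'],2),'tcp',np.round(s['tool_pos'],4),'rot',np.round(s['tool_rot'],4),'d',delta(pos).round(4),'az',None if yaw is None else round(s['tool_rot'][2]-yaw,4))
E
python3 -c "
from h import *
to([.54,.16,.28],-.183)"
```

```text
t 0.65 tcp [ 0.3232 -0.2664  0.225 ] rot [ 3.1415 -0.     -0.1885] d [ 0.1331 -0.4594 -0.055 ] az -0.0055
```

{"method": "arm_command", "body": {"moves": [[[0.133,-0.459,-0.055],[0,0,0],0.0918],[[0.133,-0.459,-0.055],[0,0,0],0.0918],[[0.133,-0.459,-0.055],[0,0,0],0.0918],[[0.133,-0.459,-0.055],[0,0,0],0.0918],[[0.133,-0.459,-0.055],[0,0,0],0.0918]]}}

```text
time: 1.15
tool_pos: [0.4347, -0.0438, 0.2538]
tool_rot: [3.141, -0.0, -0.183]
contact_force: [0.8, -1.1, 0.9]
opening: 0.0917
grip_force: 0.0
```

```bash
python3 -c "
from h import *
to([.54,.16,.28],-.183)"
```

```text
t 1.15 tcp [ 0.4347 -0.0438  0.2538] rot [ 3.1414e+00 -3.0000e-04 -1.8320e-01] d [ 0.0664 -0.2196 -0.0262] az -0.0002
```

{"method": "arm_command", "body": {"moves": [[[0.066,-0.22,-0.026],[0,0,0],0.0918],[[0.066,-0.22,-0.026],[0,0,0],0.0918],[[0.066,-0.22,-0.026],[0,0,0],0.0918],[[0.066,-0.22,-0.026],[0,0,0],0.0918],[[0.066,-0.22,-0.026],[0,0,0],0.0918]]}}

```text
time: 1.65
tool_pos: [0.54, 0.1617, 0.2793]
tool_rot: [-3.141, 0.0, -0.181]
contact_force: [0.9, -0.2, -1.4]
opening: 0.0917
grip_force: 0.0
```

Run:
```python
from h import *
to([.54,.16,.28],-.183)
m,im=shot('wrist','w1')
O=np.array([.5967,.2393,0]);c,s=np.cos(-.183),np.sin(-.183)
W=lambda x,y,z:O+[c*x-s*y,s*x+c*y,z]
v=im[...,::-1].copy()
for p in [(-65,39,70),(-65,-39,70),(65,39,70),(-60,27,88),(-60,-27,88),(60,27,88),(15,-35,140),(15,-122,94),(-10,-122,94),(40,-122,94),(15,-185,66)]:
    u=proj(m,W(*np.array(p)/1000));print(p,u.round(1));cv2.drawMarker(v,tuple(int(a) for a in u),(255,0,255),0,9,1)
cv2.imwrite('pics/w1m.png',cv2.resize(v,(800,600)))
```

```text
t 1.65 tcp [0.54   0.1617 0.2793] rot [-3.1411e+00  2.0000e-04 -1.8100e-01] d [ 0.0003  0.0017 -0.0007] az 0.002
(-65, 39, 70) [186.4 201. ]
(-65, -39, 70) [244.1 201.1]
(65, 39, 70) [179.   99.5]
(-60, 27, 88) [191.2 200.5]
(-60, -27, 88) [233.  200.6]
(60, 27, 88) [184.4 102.5]
(15, -35, 140) [230.7 142.7]
(15, -122, 94) [309.3 141. ]
(-10, -122, 94) [308.8 161.9]
(40, -122, 94) [309.9 119.4]
(15, -185, 66) [356.1 140.4]
```

View pics/w1m.png

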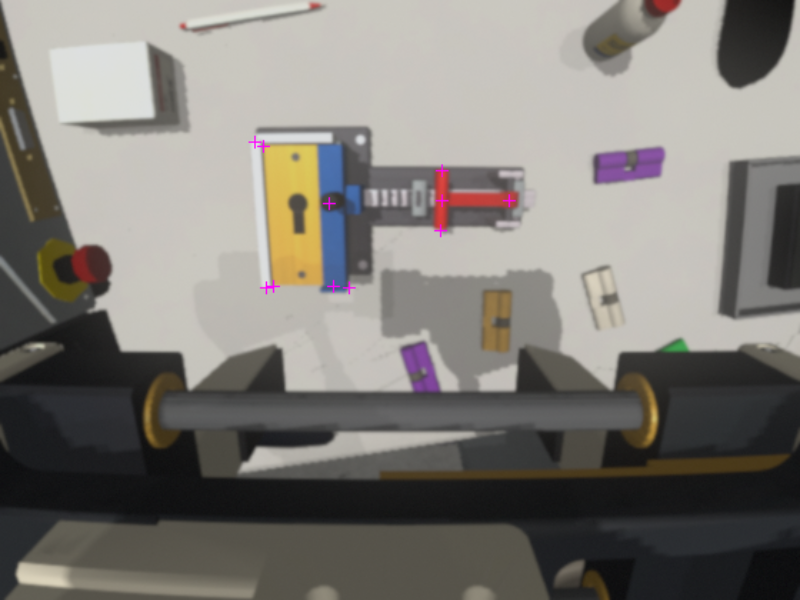

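The projected markers land on the stand corners, the plate corner and the T-bar at (441,200) in the enlarged picture, so the stand pose is good to about 2 mm. A grey block beside the T-bar at (418,197) needs a side look before I grasp.

```bash
cat >> h.py <<'E'
SO=np.array([.5967,.2393,0]);SY=-.183
def st(x,y,z): c,s=np.cos(SY),np.sin(SY);return SO+np.array([c*x-s*y,s*x+c*y,z])/1000
E
python3 - <<'E'
from h import *
m,im=shot('scene')
c=im[200:300,170:290,::-1];cv2.imwrite('pics/c2.png',cv2.resize(c,None,fx=6,fy=6,interpolation=cv2.INTER_CUBIC))
for p in [(15,-122,88),(15,-105,70),(15,-105,60),(15,-105,80)]: print(p,((proj(m,st(*p))-[170,200])*6).round())
to(st(-5,-122,130))
E
```

```text
(15, -122, 88) [383. 180.]
(15, -105, 70) [357. 220.]
(15, -105, 60) [359. 234.]
(15, -105, 80) [355. 205.]
t 1.75 tcp [0.5401 0.1619 0.2788] rot [-3.1409e+00  5.0000e-04 -1.7890e-01] d [0.0364 0.0358 0.1487] az None
```

View pics/c2.png

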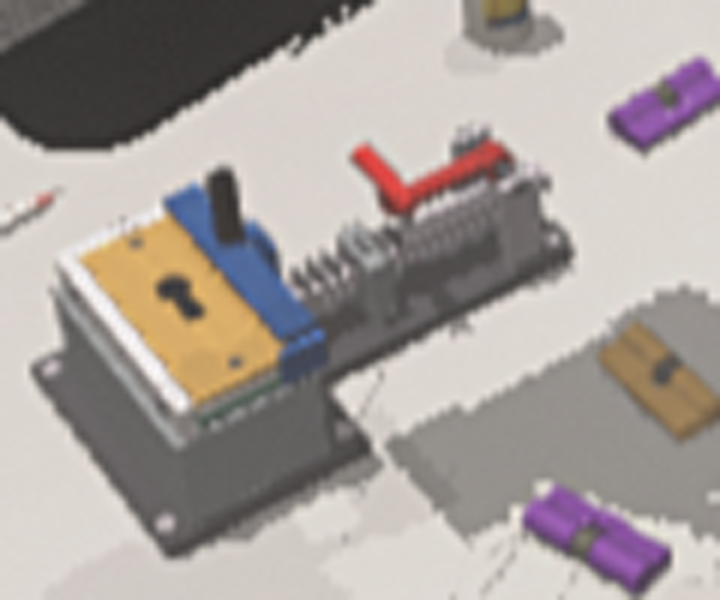

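The side view shows the T-bar about 25 mm above the grey guide at (365,240). I'll grip its robot-side end, clear of the arm.

{"method": "arm_command", "body": {"moves": [[[0.036,0.036,0.149],[0,0,0],0.04],[[0.036,0.036,0.149],[0,0,0],0.04],[[0.036,0.036,0.149],[0,0,0],0.04],[[0.036,0.036,0.149],[0,0,0],0.04],[[0.036,0.036,0.149],[0,0,0],0.04]]}}

```text
time: 2.25
tool_pos: [0.5674, 0.1156, 0.13]
tool_rot: [3.141, 0.003, -0.185]
contact_force: [-0.3, 0.9, 1.8]
opening: 0.0564
grip_force: 0.0
```

```bash
python3 -c "
from h import *
to(st(-5,-122,76))"
```

```text
t 2.25 tcp [0.5674 0.1156 0.13  ] rot [ 3.1408e+00  2.9000e-03 -1.8480e-01] d [ 0.0015 -0.005   0.054 ] az None
```

{"method": "arm_command", "body": {"moves": [[[0,0,0.02],[0,0,0],0.04],[[0,0,0.04],[0,0,0],0.04],[[0,0,0.054],[0,0,0],0.04],[[0,0,0.054],[0,0,0],0.04],[[0,0,0.054],[0,0,0],0.04]]}}

```text
time: 2.75
tool_pos: [0.5694, 0.1169, 0.0791]
tool_rot: [-3.141, -0.004, -0.183]
contact_force: [-0.3, 0.3, -0.4]
opening: 0.0401
grip_force: 0.0
```

```bash
python3 -c "
from h import *
to(st(-5,-122,76))
shot('wrist','w2')"
```

```text
t 2.75 tcp [0.5694 0.1169 0.0791] rot [-3.1406 -0.0037 -0.1828] d [-0.0005 -0.0033  0.0031] az None
```

View pics/w2.png

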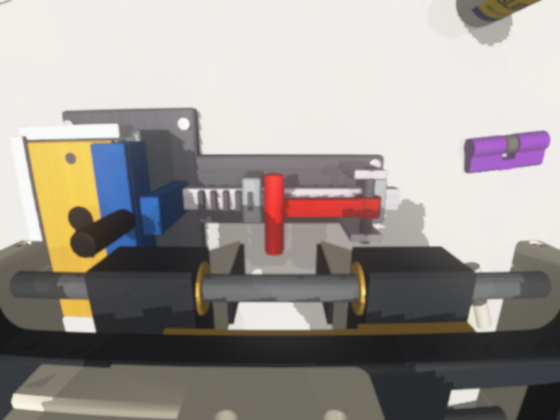

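The T-bar, at columns 265–283, lies between the fingers at 230 and 330, slightly left of their middle. I'll shift 3 mm and close.

{"method": "arm_command", "body": {"moves": [[[0,-0.003,0.002],[0,0,0],0.04],[[0,-0.003,0.002],[0,0,0],0.0],[[0,-0.003,0.002],[0,0,0],0.0],[[0,-0.003,0.002],[0,0,0],0.0],[[0,-0.003,0.002],[0,0,0],0.0]], "squeeze": 15}}

```text
time: 3.3
tool_pos: [0.5687, 0.1194, 0.0746]
tool_rot: [3.141, -0.0, -0.183]
contact_force: [-0.0, -0.7, 0.8]
opening: 0.0125
grip_force: 0.0
```

{"method": "arm_command", "body": {"moves": [[[0,0.0044,-0.0097],[0,0,0],0.0],[[0,0.0101,-0.0187],[0,0,0],0.0],[[0,0.0173,-0.0266],[0,0,0],0.0],[[0,0.0256,-0.0333],[0,0,0],0.0],[[0,0.0349,-0.0385],[0,0,0],0.0]]}}

```text
time: 3.8
tool_pos: [0.5624, 0.0842, 0.1141]
tool_rot: [-3.142, -0.001, -0.183]
contact_force: [0.9, 0.0, -1.1]
opening: 0.0006
grip_force: 0.0
```

```bash
python3 -c "
from h import *
to(st(-5,-157,115));print(robot.observe()['opening'])
m,im=shot('scene')
c=im[200:300,170:290,::-1];cv2.imwrite('pics/c3.png',cv2.resize(c,None,fx=4,fy=4))"
```

```text
t 3.8 tcp [0.5624 0.0842 0.1141] rot [-3.1415e+00 -1.1000e-03 -1.8340e-01] d [ 0.0005 -0.0017 -0.0009] az None
0.000556758150455094
```

View pics/c3.png

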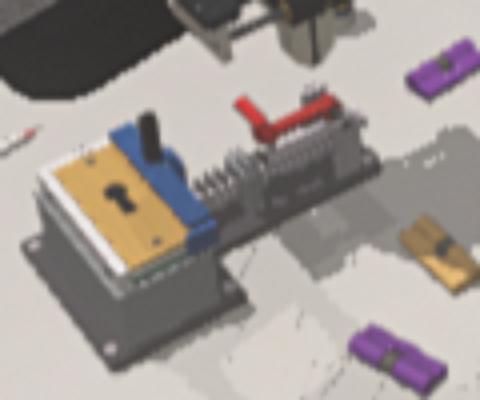

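The pawl is still down: the lift began before the fingers had a grip. I'll go back, go deeper, and wait for the grip before lifting.

{"method": "arm_command", "body": {"moves": [[[0,0,-0.025],[0,0,0],0.04],[[0,-0.02,-0.025],[0,0,0],0.04],[[0,-0.035,-0.025],[0,0,0],0.04],[[0,-0.035,-0.025],[0,0,0],0.04],[[0,-0.035,-0.025],[0,0,0],0.04]]}}

```text
time: 4.35
tool_pos: [0.5681, 0.1195, 0.1373]
tool_rot: [3.141, 0.001, -0.182]
contact_force: [-0.4, 0.3, -0.4]
opening: 0.0358
grip_force: 0.0
```

{"method": "arm_command", "body": {"moves": [[[0,0,0.03],[0,0,0],0.04],[[0,0,0.05],[0,0,0],0.04],[[0,0,0.067],[0,0,0],0.04],[[0,0,0.067],[0,0,0],0.02],[[0,0,0.067],[0,0,0],0]], "squeeze": 25}}

```text
time: 4.85
tool_pos: [0.5686, 0.119, 0.071]
tool_rot: [3.141, 0.001, -0.184]
contact_force: [0.3, -0.1, 0.7]
opening: 0.0287
grip_force: 0.0
```

{"method": "arm_command", "body": {"moves": [[[0,0,0],[0,0,0],0],[[0,0,0],[0,0,0],0],[[0,0,0],[0,0,0],0],[[0,0,0],[0,0,0],0],[[0,0,0],[0,0,0],0]]}}

```text
time: 5.35
tool_pos: [0.5688, 0.1195, 0.0713]
tool_rot: [3.142, -0.0, -0.183]
contact_force: [0.5, -0.2, -0.2]
opening: 0.0005
grip_force: 0.0
```

```bash
python3 -c "
from h import *
to(st(-5,-122,76))
shot('wrist','w3')"
```

```text
t 5.35 tcp [0.5688 0.1195 0.0713] rot [ 3.1416e+00 -4.0000e-04 -1.8310e-01] d [ 0.0007 -0.0009 -0.0047] az None
```

View pics/w3.png

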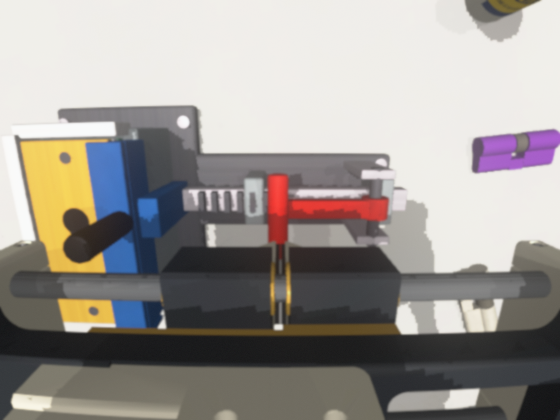

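Run:
```python
from h import *
m=cam('wrist');s=robot.observe();R=Ro.from_euler('xyz',s['tool_rot']).as_matrix()
for z in (0,-.019): print('tcp',z,proj(m,s['tool_pos']+R@[0,0,z]).round(1))
for p in [(-10,-122,88),(40,-122,88)]: print(p,proj(m,st(*p)).round(1))
# two-view of T-bar: red in scene and top initial pictures
for n in('scene','top'):
    im=cv2.imread(f'pics/{n}0.png');h=cv2.cvtColor(im,cv2.COLOR_BGR2HSV);mm=cam(n)
    for p in [(-10,-122,88),(40,-122,88),(15,-185,66)]: print(n,p,proj(mm,st(*p)).round(1))
    k=cv2.inRange(h,(0,140,80),(6,255,255))|cv2.inRange(h,(174,140,80),(179,255,255))
    ys,xs=np.nonzero(k);q=proj(mm,st(15,-122,88));sel=np.hypot(xs-q[0],ys-q[1])<25;xs,ys=xs[sel],ys[sel]
    for i in (ys.argmin(),ys.argmax(),xs.argmin(),xs.argmax()): print(xs[i],ys[i],end=' | ')
    print()
```

```text
tcp 0 [279.2 241.1]
tcp -0.019 [279.1 252.5]
(-10, -122, 88) [277.7 257.6]
(40, -122, 88) [277.5 175.9]
scene (-10, -122, 88) [238.2 234.5]
scene (40, -122, 88) [229.5 225.5]
scene (15, -185, 66) [251.7 226.7]
251 224 | 236 234 | 229 225 | 253 225 | 
top (-10, -122, 88) [203.7 205.6]
top (40, -122, 88) [207.1 187.3]
top (15, -185, 66) [229.5 201.3]
206 188 | 203 205 | 202 204 | 230 199 |
```

Run:
```python
from h import *
m=cam('wrist');s=robot.observe();R=Ro.from_euler('xyz',s['tool_rot']).as_matrix()
for a in (-.0095,0,.0095):
  for z in (0,-.02): print(a,z,proj(m,s['tool_pos']+R@[a,.02,z]).round(1),proj(m,s['tool_pos']+R@[a,.039,z]).round(1))
im=cv2.imread('pics/w2.png');a=im[160:340,180:390];b=cv2.imread('pics/w3.png')[160:340,180:390]
cv2.imwrite('pics/c4.png',cv2.resize(np.hstack([a,b]),None,fx=1.9,fy=1.9*1.6,interpolation=cv2.INTER_CUBIC))
```

```text
-0.0095 0 [309.2 254.5] [337.6 254.4]
-0.0095 -0.02 [312.2 267.7] [343.5 267.6]
0 0 [309.6 241.1] [338.4 241.1]
0 -0.02 [312.7 253.2] [344.5 253.1]
0.0095 0 [310.  227.4] [339.1 227.4]
0.0095 -0.02 [313.2 238.2] [345.4 238.1]
```

View pics/c4.png

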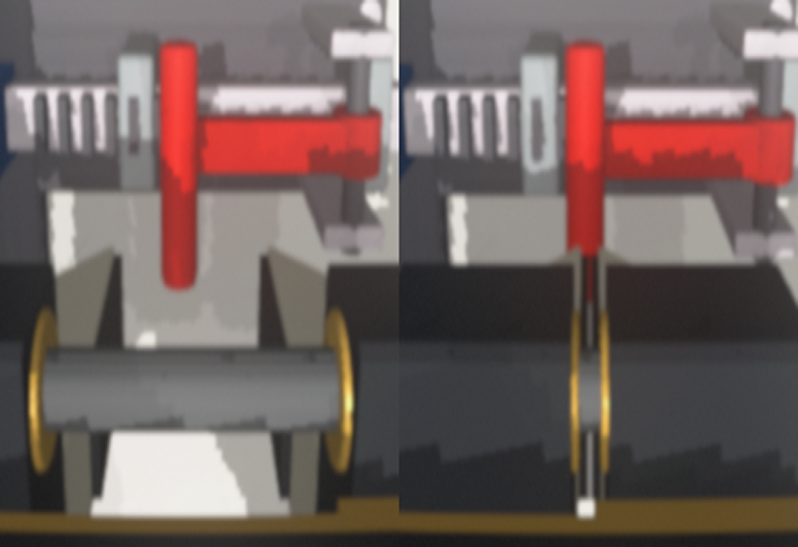

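The close-up shows the closed fingers apparently above the bar, with red visible below them, although the reading says they straddle it. I'll lower slowly with the fingers closed and see at what height they touch.

{"method": "arm_command", "body": {"moves": [[[0,0,0.003],[0,0,0],0],[[0,0,0.003],[0,0,0],0],[[0,0,0.006],[0,0,0],0],[[0,0,0.006],[0,0,0],0],[[0,0,0.006],[0,0,0],0]]}}

```text
time: 5.9
tool_pos: [0.5686, 0.1195, 0.0649]
tool_rot: [3.141, 0.0, -0.183]
contact_force: [-0.7, -0.1, 0.3]
opening: 0.0007
grip_force: 0.0
```

{"method": "arm_command", "body": {"moves": [[[0,0,0.002],[0,0,0],0],[[0,0,0.004],[0,0,0],0],[[0,0,0.004],[0,0,0],0],[[0,0,0.004],[0,0,0],0],[[0,0,0.004],[0,0,0],0]]}}

```text
time: 6.4
tool_pos: [0.5691, 0.1197, 0.0637]
tool_rot: [-3.141, -0.002, -0.183]
contact_force: [-6.3, -0.7, 17.7]
opening: 0.0007
grip_force: 9.1
```

The fingers touch the bar's top (94 mm) at a reading of 64 mm, and the picture agrees. The true fingertips are therefore about 30 mm short of the reported TCP, and I'll use tip z = reading + 0.030.

{"method": "arm_command", "body": {"moves": [[[0,0,-0.03],[0,0,0],0],[[0,0,-0.03],[0,0,0],0.04],[[0,0,-0.03],[0,0,0],0.04],[[0,0,-0.03],[0,0,0],0.04],[[0,0,-0.03],[0,0,0],0.04]]}}

```text
time: 6.9
tool_pos: [0.568, 0.1195, 0.09]
tool_rot: [3.141, 0.002, -0.183]
contact_force: [-0.1, 0.7, -0.1]
opening: 0.0275
grip_force: 0.0
```

{"method": "arm_command", "body": {"moves": [[[0,0,0.02],[0,0,0],0.04],[[0,0,0.035],[0,0,0],0.04],[[0,0,0.046],[0,0,0],0.04],[[0,0,0.046],[0,0,0],0.04],[[0,0,0.046],[0,0,0],0.0]], "squeeze": 20}}

```text
time: 7.4
tool_pos: [0.569, 0.1195, 0.0449]
tool_rot: [-3.141, -0.0, -0.183]
contact_force: [0.6, 0.5, 2.5]
opening: 0.0358
grip_force: 0.0
```

{"method": "arm_command", "body": {"moves": [[[0,0,0],[0,0,0],0],[[0,0,0],[0,0,0],0],[[0,0,0],[0,0,0],0],[[0,0,0],[0,0,0],0],[[0,0,0],[0,0,0],0]]}}

```text
time: 7.9
tool_pos: [0.5689, 0.1209, 0.0451]
tool_rot: [-3.14, -0.0, -0.183]
contact_force: [0.5, 4.9, 0.3]
opening: 0.0113
grip_force: 20.0
```

Gripped: 11.3 mm opening and 20 N on the 12 mm bar. Now I lift along the arc.

{"method": "arm_command", "body": {"moves": [[[0,0.0044,-0.0097],[0,0,0],0.0],[[0,0.0101,-0.0187],[0,0,0],0.0],[[0,0.0173,-0.0266],[0,0,0],0.0],[[0,0.0256,-0.0333],[0,0,0],0.0],[[0,0.0349,-0.0385],[0,0,0],0.0]]}}

```text
time: 8.4
tool_pos: [0.5631, 0.0883, 0.0854]
tool_rot: [-3.136, -0.002, -0.183]
contact_force: [0.7, 8.8, 7.1]
opening: 0.0111
grip_force: 20.0
```

{"method": "arm_command", "body": {"moves": [[[0,0,0],[0,0,0],0],[[0,0,0],[0,0,0],0.0],[[0,0,0],[0,0,0],0.03],[[0,0,0],[0,0,0],0.03],[[0,0,0],[0,0,0],0.03]]}}

```text
time: 8.9
tool_pos: [0.5619, 0.085, 0.083]
tool_rot: [3.141, 0.001, -0.183]
contact_force: [-0.2, 0.3, 1.0]
opening: 0.0281
grip_force: 0.0
```

{"method": "arm_command", "body": {"moves": [[[0,0,-0.05],[0,0,0],0.04],[[0,0,-0.07],[0,0,0],0.04],[[0,-0.05,-0.07],[0,0,0],0.04],[[0,-0.05,-0.07],[0,0,0],0.04],[[0,-0.05,-0.07],[0,0,0],0.04]]}}

```text
time: 9.4
tool_pos: [0.571, 0.1349, 0.1528]
tool_rot: [3.141, 0.001, -0.181]
contact_force: [-0.6, -0.1, 0.0]
opening: 0.0402
grip_force: 0.0
```

Run:
```python
from h import *
to(st(15,-35,106-30),-.183)
m,im=shot('scene','s4')
c=im[190:290,180:300,::-1];cv2.imwrite('pics/c5.png',cv2.resize(c,None,fx=4,fy=4))
```

```text
t 9.4 tcp [0.571  0.1349 0.1528] rot [ 3.1407e+00  1.3000e-03 -1.8130e-01] d [ 0.0215 -0.0723  0.0767] az 0.0017
```

View pics/c5.png

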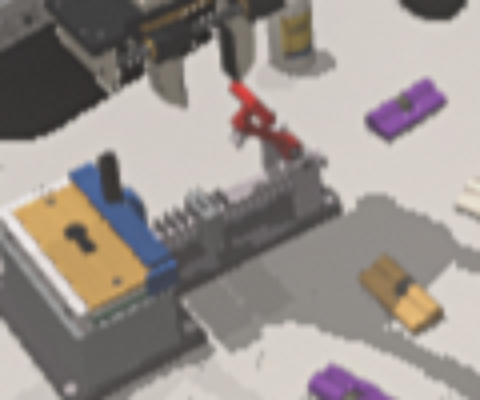

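The pawl's red T-bar stands raised at (245,110). Next is the bar post.

{"method": "arm_command", "body": {"moves": [[[0.0215,-0.072,0],[0,0,0],0.06],[[0.0215,-0.072,0],[0,0,0],0.06],[[0.0215,-0.072,0.03],[0,0,0],0.06],[[0.0215,-0.072,0.06],[0,0,0],0.06],[[0.0215,-0.072,0.077],[0,0,0],0.06]]}}

```text
time: 9.95
tool_pos: [0.604, 0.1998, 0.0732]
tool_rot: [3.139, 0.005, -0.184]
contact_force: [-1.1, -0.8, 0.2]
opening: 0.0598
grip_force: 0.0
```

{"method": "arm_command", "body": {"moves": [[[0,0,0],[0,0,0],0],[[0,0,0],[0,0,0],0],[[0,0,0],[0,0,0],0],[[0,0,0],[0,0,0],0],[[0,0,0],[0,0,0],0]]}}

```text
time: 10.45
tool_pos: [0.6062, 0.2012, 0.0776]
tool_rot: [-3.141, -0.002, -0.183]
contact_force: [-0.5, 0.6, 0.4]
opening: 0.025
grip_force: 0.0
```

{"method": "arm_command", "body": {"moves": [[[0,0,0],[0,0,0],0],[[0,0,0],[0,0,0],0],[[0,0,0],[0,0,0],0],[[0,0,0],[0,0,0],0],[[0,0,0],[0,0,0],0]]}}

```text
time: 10.95
tool_pos: [0.606, 0.2015, 0.0771]
tool_rot: [-3.141, -0.001, -0.183]
contact_force: [-1.9, 1.1, 4.5]
opening: 0.0137
grip_force: 20.0
```

```bash
python3 -c "
from h import *
to(st(15,-68,76))"
```

```text
t 10.95 tcp [0.606  0.2015 0.0771] rot [-3.1411e+00 -9.0000e-04 -1.8310e-01] d [-0.001   0.0325  0.0011] az None
```

{"method": "arm_command", "body": {"moves": [[[0,0.008,0],[0,0,0],0],[[0,0.016,0],[0,0,0],0],[[0,0.024,0],[0,0,0],0],[[0,0.03,0],[0,0,0],0],[[0,0.033,0],[0,0,0],0]]}}

```text
time: 11.45
tool_pos: [0.6004, 0.171, 0.0771]
tool_rot: [-3.136, -0.002, -0.184]
contact_force: [2.9, 20.2, 1.2]
opening: 0.0132
grip_force: 20.0
```

{"method": "arm_command", "body": {"moves": [[[0,0.001,0],[0,0,0],0],[[0,0.001,0],[0,0,0],0],[[0,0.001,0],[0,0,0],0],[[0,0.001,0],[0,0,0],0],[[0,0.001,0],[0,0,0],0]]}}

```text
time: 11.95
tool_pos: [0.6004, 0.1711, 0.077]
tool_rot: [-3.136, -0.002, -0.183]
contact_force: [2.8, 13.7, 3.3]
opening: 0.0133
grip_force: 20.0
```

```bash
python3 -c "
from h import *
to(st(15,-68,76))"
```

```text
t 11.95 tcp [0.6004 0.1711 0.077 ] rot [-3.1359e+00 -2.1000e-03 -1.8280e-01] d [-0.001   0.0016  0.001 ] az None
```

{"method": "arm_command", "body": {"moves": [[[0,0.002,0],[0,0,0],0],[[0,0.003,0],[0,0,0],0],[[0,0.003,0],[0,0,0],0],[[0,0,0],[0,0,0],0.03],[[0,0,0],[0,0,0],0.04]]}}

```text
time: 12.45
tool_pos: [0.5989, 0.1677, 0.0759]
tool_rot: [3.14, 0.001, -0.182]
contact_force: [-0.6, 0.2, 0.1]
opening: 0.0252
grip_force: 0.0
```

{"method": "arm_command", "body": {"moves": [[[0,0,0],[0,0,0],0.06],[[0,0,-0.05],[0,0,0],0.06],[[0,-0.03,-0.09],[0,0,0],0.06],[[-0.03,-0.05,-0.09],[0,0,0],0],[[-0.06,-0.06,-0.09],[0,0,0],0]]}}

```text
time: 12.95
tool_pos: [0.5519, 0.2382, 0.1675]
tool_rot: [-3.141, -0.002, -0.184]
contact_force: [-0.1, 0.0, -0.9]
opening: 0.0419
grip_force: 0.0
```

Run:
```python
from h import *
to(st(0,0,75),-.183)
m,im=shot('wrist','w6')
v=im[...,::-1].copy()
for p in [(-60,27,88),(-60,-27,88),(60,27,88),(60,-27,88),(15,-67,140),(15,-67,98),(0,0,88)]:
    u=proj(m,st(*p));cv2.drawMarker(v,tuple(int(a) for a in u),(255,0,255),0,9,1)
cv2.imwrite('pics/w6m.png',cv2.resize(v,(800,600)))
```

```text
t 12.95 tcp [0.5519 0.2382 0.1675] rot [-3.1406e+00 -2.4000e-03 -1.8420e-01] d [ 0.0436 -0.0092  0.0926] az -0.0012
```

View pics/w6m.png

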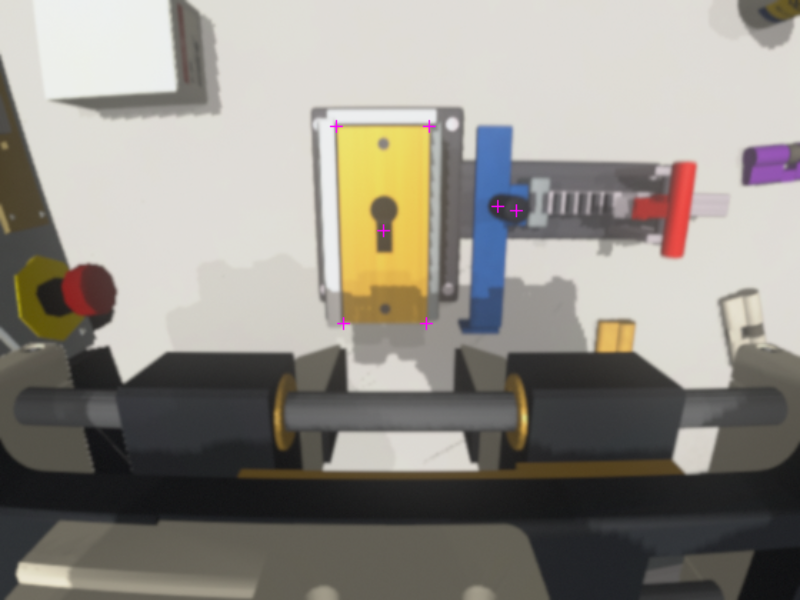

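The bar is fully back, with the post on the predicted mark at (515,210), and the plate corners match to 1 mm. Now the fingertip goes onto the plate centre.

{"method": "arm_command", "body": {"moves": [[[0.0466,-0.009,0.03],[0,0,0],0],[[0.0466,-0.009,0.06],[0,0,0],0],[[0.0466,-0.009,0.0975],[0,0,0],0],[[0.0466,-0.009,0.0975],[0,0,0],0],[[0.0466,-0.009,0.0975],[0,0,0],0]]}}

```text
time: 13.5
tool_pos: [0.5988, 0.2373, 0.069]
tool_rot: [3.141, 0.001, -0.184]
contact_force: [-0.3, 0.1, 0.9]
opening: 0.0011
grip_force: 0.0
```

{"method": "arm_command", "body": {"moves": [[[0,0,0.004],[0,0,0],0],[[0,0,0.008],[0,0,0],0],[[0,0,0.01],[0,0,0],0],[[0,0,0.011],[0,0,0],0],[[0,0,0.011],[0,0,0],0]]}}

```text
time: 14.0
tool_pos: [0.5992, 0.2382, 0.0587]
tool_rot: [-3.141, -0.001, -0.183]
contact_force: [-0.7, -0.4, 2.4]
opening: 0.0004
grip_force: 1.4
```

```bash
python3 -c "
from h import *
to(st(-42,0,57),-.183);print(robot.observe()['contact_force'])"
```

```text
t 14.0 tcp [0.5992 0.2382 0.0587] rot [-3.1412e+00 -1.0000e-03 -1.8310e-01] d [-0.0446 -0.0006  0.0017] az -0.0001
[-0.67305256 -0.40327625  2.43870708]
```

{"method": "arm_command", "body": {"moves": [[[0,0,0.001],[0,0,0],0],[[0,0,0.002],[0,0,0],0],[[0,0,0.002],[0,0,0],0],[[-0.005,0,0.002],[0,0,0],0],[[-0.01,0,0.002],[0,0,0],0]]}}

```text
time: 14.5
tool_pos: [0.5915, 0.2403, 0.0587]
tool_rot: [-3.139, -0.006, -0.183]
contact_force: [2.6, -0.9, 10.2]
opening: 0.0003
grip_force: 4.9
```

{"method": "arm_command", "body": {"moves": [[[-0.007,0,0],[0,0,0],0],[[-0.014,0,0],[0,0,0],0],[[-0.021,0,0],[0,0,0],0],[[-0.028,0,0],[0,0,0],0],[[-0.035,0,0],[0,0,0],0]]}}

```text
time: 15.0
tool_pos: [0.557, 0.2468, 0.0586]
tool_rot: [-3.139, -0.006, -0.183]
contact_force: [1.5, 1.0, 10.1]
opening: 0.0006
grip_force: 5.1
```

```bash
cat >> h.py <<'E'
def plate(lo,hi,z,n='top'):
    "min-area box of coloured blob near the stand, in stand mm"
    m,im=shot(n);k=cv2.inRange(cv2.cvtColor(im,cv2.COLOR_RGB2HSV),lo,hi);q=proj(m,st(-40,0,z))
    msk=np.zeros_like(k);cv2.circle(msk,tuple(int(a) for a in q),60,255,-1);k&=msk
    ys,xs=np.nonzero(k);P=np.array([onz(m,u,v,z/1000)[:2] for u,v in zip(xs,ys)])-SO[:2]
    c,s=np.cos(SY),np.sin(SY);P=P@np.array([[c,-s],[s,c]])*1000
    print('x',np.percentile(P[:,0],[.5,99.5]).round(1),'y',np.percentile(P[:,1],[.5,99.5]).round(1),len(P));return m,im
E
python3 -c "
from h import *
to(st(-42,0,57),-.183);print(robot.observe()['contact_force'].round(1))
m,im=plate((10,90,60),(32,255,255),88);cv2.imwrite('pics/t7.png',im[...,::-1])
cv2.imwrite('pics/c7.png',cv2.resize(im[150:270,100:260,::-1],None,fx=4,fy=4))"
```

```text
t 15.0 tcp [0.557  0.2468 0.0586] rot [-3.1389 -0.0063 -0.1832] d [-0.0016  0.0002  0.0016] az -0.0002
[ 1.5  1.  10.1]
x [-101.3   16.3] y [-26.6  26.4] 381
```

View pics/c7.png

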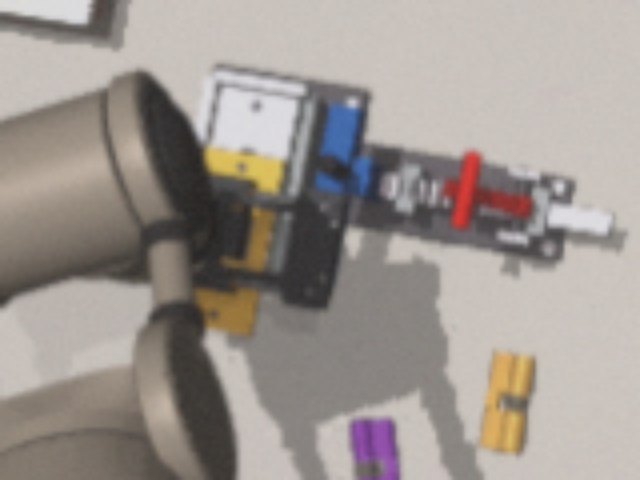

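The plate has slid to x = -103..17 mm, overhanging about 39 mm, with its yaw unchanged. I'll lift off and pinch at x = -85.

{"method": "arm_command", "body": {"moves": [[[0,0,-0.03],[0,0,0],0.074],[[-0.02,0,-0.045],[0,0,0],0.074],[[-0.043,0,-0.045],[0,0,0],0.074],[[-0.043,0,-0.045],[0,0,0],0.074],[[-0.043,0,-0.045],[0,0,0],0.074]]}}

```text
time: 15.55
tool_pos: [0.5125, 0.2543, 0.1013]
tool_rot: [-3.141, -0.001, -0.183]
contact_force: [0.3, 0.3, 0.6]
opening: 0.0359
grip_force: 0.0
```

{"method": "arm_command", "body": {"moves": [[[0,0,0],[0,0,0],0.074],[[0,0,0],[0,0,0],0.074],[[0,0,0],[0,0,0],0.074],[[0,0,0],[0,0,0],0.074],[[0,0,0],[0,0,0],0.074]]}}

```text
time: 16.05
tool_pos: [0.5125, 0.254, 0.1009]
tool_rot: [3.141, 0.0, -0.183]
contact_force: [0.3, 0.5, 0.4]
opening: 0.0727
grip_force: 0.0
```

```bash
python3 -c "
from h import *
to(st(-85,0,38),-.183);print(robot.observe()['opening'])
shot('wrist','w8')
plate((10,90,60),(32,255,255),88,'wrist')"
```

```text
t 16.05 tcp [0.5125 0.254  0.1009] rot [ 3.1414e+00  2.0000e-04 -1.8340e-01] d [ 0.0005 -0.0009  0.0629] az -0.0004
0.07269535842497787
x [-80.   -3.1] y [-26.   27.5] 8346
```

{"method": "arm_command", "body": {"moves": [[[0,-0.001,0.02],[0,0,0],0.074],[[0,-0.001,0.04],[0,0,0],0.074],[[0,-0.001,0.063],[0,0,0],0.074],[[0,-0.001,0.063],[0,0,0],0.074],[[0,-0.001,0.063],[0,0,0],0.03]], "squeeze": 45}}

```text
time: 16.65
tool_pos: [0.5126, 0.2551, 0.0383]
tool_rot: [3.141, 0.0, -0.183]
contact_force: [-0.2, -0.5, 0.3]
opening: 0.0695
grip_force: 0.0
```

{"method": "arm_command", "body": {"moves": [[[0,0,0],[0,0,0],0.03],[[0,0,0],[0,0,0],0.03],[[0,0,0],[0,0,0],0.03],[[0,0,0],[0,0,0],0.03],[[0,0,0],[0,0,0],0.03]]}}

```text
time: 17.15
tool_pos: [0.5133, 0.2554, 0.0389]
tool_rot: [-3.141, -0.002, -0.183]
contact_force: [0.2, 0.2, 4.5]
opening: 0.0531
grip_force: 45.0
```

{"method": "arm_command", "body": {"moves": [[[0,0,-0.01],[0,0,0],0.03],[[0,0,-0.03],[0,0,0],0.03],[[0,0,-0.055],[0,0,0],0.03],[[0,0,-0.08],[0,0,0],0.03],[[0,0,-0.1],[0,0,0],0.03]]}}

```text
time: 17.65
tool_pos: [0.5123, 0.255, 0.1396]
tool_rot: [3.141, 0.0, -0.183]
contact_force: [0.3, 0.4, -0.8]
opening: 0.0531
grip_force: 45.0
```

{"method": "arm_command", "body": {"moves": [[[0.001,0.03,0],[0,0,-0.03],0.03],[[0.003,0.07,0],[0,0,-0.06],0.03],[[0.005,0.11,0],[0,0,-0.09],0.03],[[0.007,0.15,0],[0,0,-0.11],0.03],[[0.009,0.19,0],[0,0,-0.11],0.03]]}}

```text
time: 18.15
tool_pos: [0.4858, 0.0653, 0.1383]
tool_rot: [3.141, 0.001, -0.072]
contact_force: [0.7, -0.2, -1.1]
opening: 0.0529
grip_force: 45.0
```

Run:
```python
from h import *
to([.442,-.2598,.14],-.073);o=robot.observe();print(o['opening'],o['grip_force'])
m,im=shot('wrist','w9')
T=np.array([.4789,-.3127]);c,s=np.cos(-.073),np.sin(-.073)
W=lambda x,y,z:np.r_[T+np.array([c*x-s*y,s*x+c*y])/1000,z/1000]
ms,ims=shot('scene')
v=ims[...,::-1].copy()
vv=cv2.resize(v,None,fx=4,fy=4,interpolation=cv2.INTER_CUBIC)
for p in [(-85,-120,28),(85,-120,28),(-85,120,28),(85,120,28),(-56,32,34),(56,32,34),(-56,68,34),(56,68,34)]:
    u=proj(ms,W(*p))*4;cv2.drawMarker(vv,tuple(int(a) for a in u),(255,0,255),0,12,1)
cv2.imwrite('pics/c9.png',vv[620:920,1200:1640]);cv2.imwrite('pics/c9.png',np.vstack([vv[640:940,1180:1640],cv2.resize(im[...,::-1],(460,300))]))
```

```text
t 18.15 tcp [0.4858 0.0653 0.1383] rot [ 3.1414e+00  8.0000e-04 -7.2200e-02] d [-0.0203  0.3274 -0.0017] az 0.0008
0.052946459059177234 44.98872399330139
```

View pics/c9.png

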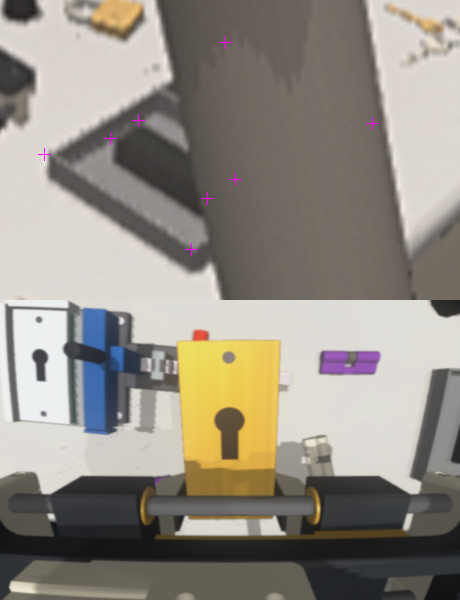

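The plate hangs level in the grip. The tray markers in the scene view are a few mm off, so I'll check them with the wrist camera from nearer.

{"method": "arm_command", "body": {"moves": [[[-0.004,0.04,0],[0,0,0],0.03],[[-0.008,0.08,0],[0,0,0],0.03],[[-0.012,0.12,0],[0,0,0],0.03],[[-0.016,0.16,0],[0,0,0],0.03],[[-0.02,0.18,0],[0,0,0],0.03]]}}

```text
time: 18.75
tool_pos: [0.4533, -0.1134, 0.1383]
tool_rot: [3.141, 0.0, -0.075]
contact_force: [0.8, 0.8, -0.6]
opening: 0.0531
grip_force: 45.0
```

{"method": "arm_command", "body": {"moves": [[[0,0,0],[0,0,0],0.03],[[0,0,0],[0,0,0],0.03],[[0,0,0],[0,0,0],0.03],[[0,0,0],[0,0,0],0.03],[[0,0,0],[0,0,0],0.03]]}}

```text
time: 19.25
tool_pos: [0.4538, -0.1105, 0.1381]
tool_rot: [-3.142, 0.0, -0.072]
contact_force: [0.0, -0.8, -0.8]
opening: 0.0528
grip_force: 45.0
```

```bash
cat >> h.py <<'E'
TO=np.array([.4789,-.3127]);TY=-.073
def tr(x,y,z): c,s=np.cos(TY),np.sin(TY);return np.r_[TO+np.array([c*x-s*y,s*x+c*y])/1000,z/1000]
E
python3 - <<'E'
from h import *
to([.442,-.2598,.14],-.073)
m,im=shot('wrist','w10')
v=im[...,::-1].copy()
for p in [(-85,-120,28),(85,-120,28),(-85,120,28),(85,120,28),(-56,32,34),(56,32,34),(-56,68,34),(56,68,34)]:
    u=proj(m,tr(*p));print(p,u.round(1));cv2.drawMarker(v,tuple(int(a) for a in u),(255,0,255),0,9,1)
cv2.imwrite('pics/w10m.png',cv2.resize(v,(800,600)))
E
```

```text
t 19.25 tcp [ 0.4538 -0.1105  0.1381] rot [-3.1415e+00  1.0000e-04 -7.1700e-02] d [-0.0011  0.1497 -0.0019] az 0.0013
(-85, -120, 28) [566.2 242.2]
(85, -120, 28) [600.6  81.4]
(-85, 120, 28) [355.5 243.8]
(85, 120, 28) [366.9  69.2]
(-56, 32, 34) [444.1 219. ]
(56, 32, 34) [459.6 103.8]
(-56, 68, 34) [409.8 219. ]
(56, 68, 34) [422.3 102.8]
```

View pics/w10m.png

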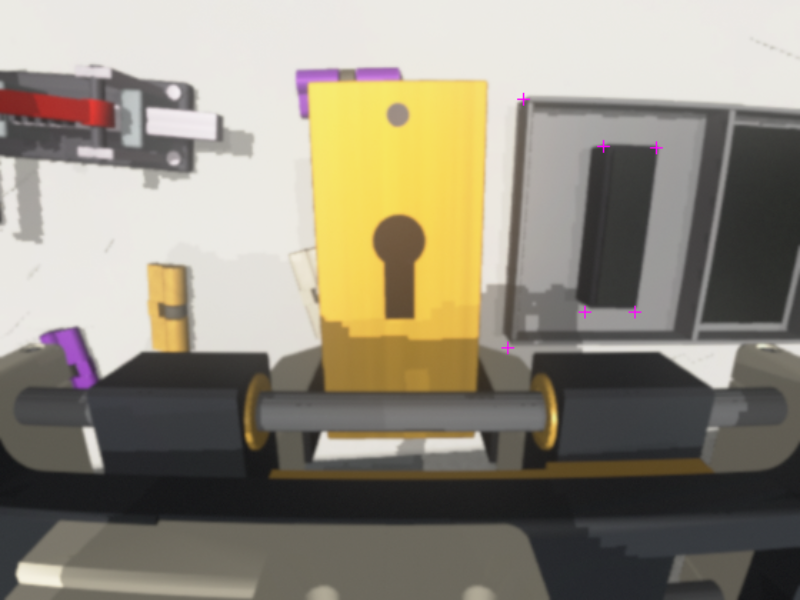

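Against the markers, the tray rest at (606–657, 146–307) sits about 2 mm further in x and 1.3 mm in -y, so I'll correct for that. The plate is straight in the grip.

```bash
sed -i 's/^TO=.*/TO=np.array([.481,-.314]);TY=-.073/' h.py
python3 - <<'E'
from h import *
m=cam('wrist');s=robot.observe();R=Ro.from_euler('xyz',s['tool_rot']).as_matrix()
z=s['tool_pos'][2]+.030+.017+.003
for u,v in [(308,82),(487,80),(324,390),(478,390)]: print((R.T@(onz(m,u/1.4286,v/1.4286,z)-s['tool_pos'])*1000).round(1))
P=tr(0,50,0);c=np.array([np.cos(TY),np.sin(TY),0]);t=P-.042*c;t[2]=.10;to(t,TY)
E
```

```text
[101.  -26.4 -50. ]
[101.6  26.2 -50. ]
[  2.1 -25.9 -50. ]
[  2.1  27.9 -50. ]
t 19.3 tcp [ 0.4538 -0.1107  0.1381] rot [-3.1416  0.     -0.072 ] d [-0.0002  0.1508  0.0381] az 0.001
```

{"method": "arm_command", "body": {"moves": [[[0.0005,0.04,0],[0,0,0],0.03],[[0.0005,0.08,0],[0,0,0],0.03],[[0.0005,0.12,0],[0,0,0],0.03],[[0.0005,0.145,0],[0,0,0],0.03],[[0.0005,0.151,0],[0,0,0],0.03]]}}

```text
time: 19.8
tool_pos: [0.443, -0.2643, 0.1379]
tool_rot: [3.141, -0.0, -0.076]
contact_force: [-0.7, 0.7, -1.4]
opening: 0.0534
grip_force: 45.0
```

{"method": "arm_command", "body": {"moves": [[[0,0,0.02],[0,0,0],0.03],[[0,0,0.05],[0,0,0],0.03],[[0,0,0.08],[0,0,0],0.03],[[0,0,0.11],[0,0,0],0.03],[[0,0,0.12],[0,0,0],0.03]]}}

```text
time: 20.3
tool_pos: [0.4418, -0.2597, 0.0156]
tool_rot: [-3.138, 0.004, -0.072]
contact_force: [-0.7, 0.4, -1.3]
opening: 0.0531
grip_force: 45.0
```

Run:
```python
from h import *
P=tr(0,50,0);c=np.array([np.cos(TY),np.sin(TY),0]);t=P-.0415*c;t[2]=-.0094;to(t,TY)
m,im=shot('wrist','w11')
v=im[...,::-1].copy()
for p in [(-56,32,34),(56,32,34),(-56,68,34),(56,68,34),(60,23,40),(60,77,40),(85,120,28),(85,-17,28)]:
    u=proj(m,tr(*p));cv2.drawMarker(v,tuple(int(a) for a in u),(255,0,255),0,9,1)
cv2.imwrite('pics/w11m.png',cv2.resize(v,(560,420)))
```

```text
t 20.3 tcp [ 0.4418 -0.2597  0.0156] rot [-3.1384  0.0043 -0.0722] d [0.0017 0.0014 0.0249] az 0.0008
```

View pics/w11m.png

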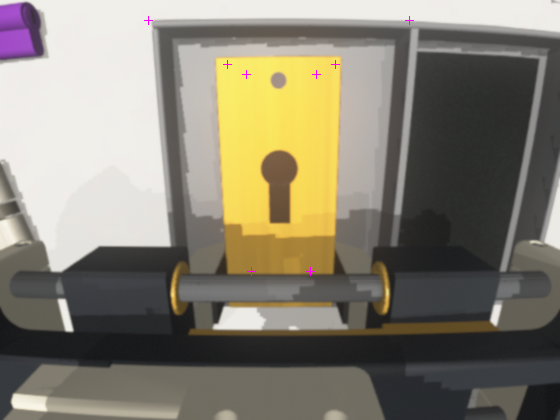

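That last close-up takes me past the 14-picture limit (15 by my count), so I'll view no more and go on by numeric measurement only. It showed the plate at (216–341, 57+) over the rest, and the tray's back-left corner at (155,25) against a predicted (148,20). I'll measure plate and tray in one settled image.

```bash
cat >> h.py <<'E'
def edges(lo,hi,zp,f=None):
    "tray back/left outer edges and plate box from one wrist image; printed in the nominal tray frame, mm"
    m,im=shot('wrist',f);g=cv2.GaussianBlur(cv2.cvtColor(im,cv2.COLOR_RGB2GRAY),(3,3),0).astype(int)
    c,s=np.cos(TY),np.sin(TY);F=lambda P:(np.atleast_2d(P)[:,:2]-TO)@np.array([[c,-s],[s,c]])*1000
    q=proj(m,tr(85,40,28));
    back=[]
    for u in range(max(int(q[0])-90,5),min(int(q[0])+90,555),4):
        r0=max(int(q[1])-14,0);d=np.diff(g[r0:int(q[1])+24,u]);i=d.argmin()
        if d[i]<-12: back.append(F(onz(m,u,r0+i+.5,.028))[0])
    q0,q1=proj(m,tr(70,120,28)),proj(m,tr(-20,120,28));left=[]
    for v in range(int(q0[1])+5,int(q1[1]),4):
        uu=q0[0]+(q1[0]-q0[0])*(v-q0[1])/(q1[1]-q0[1]);u0=max(int(uu)-14,0);d=np.diff(g[v,u0:int(uu)+24]);
        if len(d)==0: continue
        i=d.argmin()
        if d[i]<-12: left.append(F(onz(m,u0+i+.5,v,.028))[0])
    for n,a in(('back x(85)',back),('left y(120)',left)):
        a=np.array(a)
        if len(a): k=0 if n[0]=='b' else 1; print(n,len(a),'med',np.median(a[:,k]).round(1),'iqr',np.percentile(a[:,k],[25,75]).round(1),'slope',np.polyfit(a[:,1-k],a[:,k],1)[0].round(3))
    if lo is None: return
    k=cv2.inRange(cv2.cvtColor(im,cv2.COLOR_RGB2HSV),lo,hi);k=cv2.morphologyEx(k,cv2.MORPH_OPEN,np.ones((3,3)))
    q=max(cv2.findContours(k,0,2)[0],key=cv2.contourArea)[:,0,:]
    P=F([onz(m,u,v,zp) for u,v in q]);x1=np.percentile(P[:,0],98);w=P[(P[:,0]<x1-8)&(P[:,0]>x1-60)];a=w[w[:,1]>np.median(w[:,1])];b=w[w[:,1]<=np.median(w[:,1])]
    print('plate far x',x1.round(1),'y',np.median(a[:,1]).round(1),np.median(b[:,1]).round(1),'mid',((np.median(a[:,1])+np.median(b[:,1]))/2).round(1),'slope',np.polyfit(a[:,0],a[:,1],1)[0].round(3),np.polyfit(b[:,0],b[:,1],1)[0].round(3))
E
python3 - <<'E'
from h import *
s=robot.observe();print(s['tool_pos'].round(4),s['tool_rot'].round(4))
edges((10,90,60),(32,255,255),s['tool_pos'][2]+.0464+.003,'w12')
E
```

```text
[ 0.4418 -0.2599  0.0154] [-3.1384  0.0044 -0.0723]
back x(85) 45 med 84.8 iqr [84.7 85.1] slope 0.002
left y(120) 40 med 118.9 iqr [118.8 119.1] slope -0.01
plate far x 58.6 y 77.6 24.6 mid 51.1 slope 0.001 -0.596
```

{"method": "arm_command", "body": {"moves": [[[0.0012,0.0022,0],[0,0,0],0.03],[[0.0012,0.0022,0.01],[0,0,0],0.03],[[0.0012,0.0022,0.018],[0,0,0],0.03],[[0.0012,0.0022,0.023],[0,0,0],0.03],[[0.0012,0.0022,0.023],[0,0,0],0.03]]}}

```text
time: 20.9
tool_pos: [0.4437, -0.264, -0.0057]
tool_rot: [-3.141, 0.001, -0.073]
contact_force: [-0.4, -0.8, -1.3]
opening: 0.0533
grip_force: 45.0
```

{"method": "arm_command", "body": {"moves": [[[0,0,0.001],[0,0,0],0.03],[[0,0,0.001],[0,0,0],0.03],[[0,0,0.002],[0,0,0],0.03],[[0,0,0.002],[0,0,0],0.03],[[0,0,0.002],[0,0,0],0.03]]}}

```text
time: 21.4
tool_pos: [0.4442, -0.2644, -0.0068]
tool_rot: [3.141, -0.0, -0.073]
contact_force: [-0.2, -0.2, -0.8]
opening: 0.053
grip_force: 45.0
```

```bash
sed -i 's/^TO=.*/TO=np.array([.481,-.315]);TY=-.073/' h.py
python3 - <<'E'
from h import *
s=robot.observe();print(s['tool_pos'].round(4),s['tool_rot'].round(4),s['contact_force'].round(1))
edges((10,90,60),(32,255,255),s['tool_pos'][2]+.0464+.003,'w13')
E
```

```text
[ 0.4442 -0.2644 -0.0068] [ 3.1414e+00 -2.0000e-04 -7.3200e-02] [-0.2 -0.2 -0.8]
back x(85) 45 med 84.8 iqr [84.7 85. ] slope 0.002
left y(120) 45 med 120.0 iqr [119.9 120.1] slope 0.001
plate far x 61.2 y 74.4 21.3 mid 47.9 slope 0.001 -0.595
```

{"method": "arm_command", "body": {"moves": [[[-0.001,-0.002,0],[0,0,0],0.03],[[-0.001,-0.002,0],[0,0,0],0.03],[[-0.001,-0.002,0.001],[0,0,0],0.03],[[-0.001,-0.002,0.0025],[0,0,0],0.03],[[-0.001,-0.002,0.0035],[0,0,0],0.03]]}}

```text
time: 21.95
tool_pos: [0.4435, -0.2624, -0.0089]
tool_rot: [3.141, -0.001, -0.073]
contact_force: [-5.7, 4.5, 26.1]
opening: 0.0533
grip_force: 45.0
```

Run:
```python
from h import *
s=robot.observe();print(s['tool_pos'].round(4),s['tool_rot'].round(4),s['contact_force'].round(1))
edges((10,90,60),(32,255,255),s['tool_pos'][2]+.0464+.003)
```

```text
[ 0.4435 -0.2624 -0.0089] [ 3.1411e+00 -6.0000e-04 -7.3100e-02] [-5.7  4.5 26.1]
back x(85) 45 med 84.7 iqr [84.7 84.8] slope 0.002
left y(120) 45 med 119.9 iqr [119.8 120.1] slope 0.01
plate far x 60.7 y 76.6 23.2 mid 49.9 slope 0.002 -0.64
```

It is centred and in contact with the rest. I'll ease off, open slightly and retreat.

{"method": "arm_command", "body": {"moves": [[[0,0,-0.0015],[0,0,0],0.03],[[0,0,-0.0015],[0,0,0],0.062],[[0,0,-0.0015],[0,0,0],0.062],[[0,0,-0.0015],[0,0,0],0.062],[[0,0,-0.0015],[0,0,0],0.062]]}}

```text
time: 22.5
tool_pos: [0.4433, -0.2623, -0.0091]
tool_rot: [-3.142, 0.0, -0.073]
contact_force: [0.9, 0.8, -0.8]
opening: 0.0622
grip_force: 0.0
```

{"method": "arm_command", "body": {"moves": [[[0,0,-0.02],[0,0,0],0.062],[[0,0,-0.06],[0,0,0],0.062],[[0,0,-0.1],[0,0,0],0.062],[[0,0,-0.15],[0,0,0],0.062],[[0,0,-0.15],[0,0,0],0.062]]}}

```text
time: 23.0
tool_pos: [0.4465, -0.2647, 0.1474]
tool_rot: [3.134, -0.01, -0.073]
contact_force: [-0.5, -1.3, -0.4]
opening: 0.0622
grip_force: 0.0
```

Run:
```python
from h import *
s=robot.observe()
edges((10,90,60),(32,255,255),.040)
to(st(3,0,100),-.183)
```

```text
back x(85) 43 med 81.7 iqr [81.6 81.8] slope 0.017
left y(120) 22 med 116.8 iqr [116.6 117. ] slope -0.0
plate far x 60.9 y 76.8 75.9 mid 76.4 slope 0.011 0.011
t 23.05 tcp [ 0.445  -0.2636  0.1442] rot [ 3.1372 -0.0061 -0.0732] d [ 0.1172 -0.5125  0.0427] az 0.1098
```

{"method": "arm_command", "body": {"moves": [[[0.117,-0.5125,0],[0,0,0.11],0.03],[[0.117,-0.5125,0],[0,0,0.11],0.0],[[0.117,-0.5125,0],[0,0,0.11],0.0],[[0.117,-0.5125,0],[0,0,0.11],0.0],[[0.117,-0.5125,0],[0,0,0.11],0.0]]}}

```text
time: 23.55
tool_pos: [0.516, -0.0212, 0.1394]
tool_rot: [3.141, 0.003, -0.184]
contact_force: [1.4, -1.0, -0.3]
opening: 0.0266
grip_force: 0.0
```

```bash
python3 -c "
from h import *
to(st(3,0,100),-.183)"
```

```text
t 23.55 tcp [ 0.516  -0.0212  0.1394] rot [ 3.1415e+00  2.7000e-03 -1.8350e-01] d [ 0.0349 -0.2709  0.0393] az -0.0005
```

{"method": "arm_command", "body": {"moves": [[[0.035,-0.271,0],[0,0,0],0],[[0.035,-0.271,0],[0,0,0],0],[[0.035,-0.271,0],[0,0,0],0],[[0.035,-0.271,0],[0,0,0],0],[[0.035,-0.271,0],[0,0,0],0]]}}

```text
time: 24.05
tool_pos: [0.5927, 0.2166, 0.1389]
tool_rot: [3.14, 0.003, -0.183]
contact_force: [0.5, -1.0, 0.9]
opening: 0.0005
grip_force: 0.0
```

{"method": "arm_command", "body": {"moves": [[[0.005,-0.021,0],[0,0,0],0],[[0.005,-0.021,0.02],[0,0,0],0],[[0.005,-0.021,0.04],[0,0,0],0],[[0.005,-0.021,0.04],[0,0,0],0],[[0.005,-0.021,0.04],[0,0,0],0]]}}

```text
time: 24.55
tool_pos: [0.6014, 0.2342, 0.0998]
tool_rot: [3.14, 0.002, -0.183]
contact_force: [0.3, -0.0, 0.1]
opening: 0.0004
grip_force: 0.0
```

```bash
python3 -c "
from h import *
to(st(3,0,55),-.183)
plate((0,0,170),(179,50,255),82)"
```

```text
t 24.55 tcp [0.6014 0.2342 0.0998] rot [ 3.1404e+00  2.4000e-03 -1.8330e-01] d [-0.0024 -0.0042  0.0448] az -0.0003
x [-188.5  121.4] y [-145.2  158.6] 3589
```

{"method": "arm_command", "body": {"moves": [[[-0.0024,-0.004,0.02],[0,0,0],0],[[-0.0024,-0.004,0.036],[0,0,0],0],[[-0.0024,-0.004,0.044],[0,0,0],0],[[-0.0024,-0.004,0.046],[0,0,0],0],[[-0.0024,-0.004,0.046],[0,0,0],0]]}}

```text
time: 25.1
tool_pos: [0.6009, 0.2387, 0.0557]
tool_rot: [-3.141, -0.001, -0.183]
contact_force: [-1.8, 0.2, 0.4]
opening: 0.0002
grip_force: 0.0
```

{"method": "arm_command", "body": {"moves": [[[0,0,0.0015],[0,0,0],0],[[0,0,0.003],[0,0,0],0],[[0,0,0.003],[0,0,0],0],[[0,0,0.003],[0,0,0],0],[[0,0,0.003],[0,0,0],0]]}}

```text
time: 25.6
tool_pos: [0.6009, 0.2389, 0.0527]
tool_rot: [-3.141, -0.001, -0.183]
contact_force: [1.0, -0.4, 4.6]
opening: 0.0004
grip_force: 2.1
```

{"method": "arm_command", "body": {"moves": [[[0,0,0.001],[0,0,0],0],[[0,0,0.001],[0,0,0],0],[[0,0,0.001],[0,0,0],0],[[-0.005,0,0.001],[0,0,0],0],[[-0.01,0,0.001],[0,0,0],0]]}}

```text
time: 26.1
tool_pos: [0.5922, 0.2409, 0.0527]
tool_rot: [-3.14, -0.004, -0.183]
contact_force: [2.7, -0.8, 7.8]
opening: 0.0006
grip_force: 4.0
```

{"method": "arm_command", "body": {"moves": [[[-0.007,0,0],[0,0,0],0],[[-0.014,0,0],[0,0,0],0],[[-0.021,0,0],[0,0,0],0],[[-0.028,0,0],[0,0,0],0],[[-0.035,0,0],[0,0,0],0]]}}

```text
time: 26.6
tool_pos: [0.5576, 0.2474, 0.0527]
tool_rot: [-3.14, -0.004, -0.183]
contact_force: [1.6, -0.1, 8.6]
opening: 0.0004
grip_force: 4.1
```

{"method": "arm_command", "body": {"moves": [[[0,0,-0.03],[0,0,0],0.074],[[-0.02,0,-0.05],[0,0,0],0.074],[[-0.043,0,-0.05],[0,0,0],0.074],[[-0.043,0,-0.05],[0,0,0],0.074],[[-0.043,0,-0.05],[0,0,0],0.074]]}}

```text
time: 27.1
tool_pos: [0.5138, 0.2549, 0.1009]
tool_rot: [3.141, 0.0, -0.183]
contact_force: [0.5, 0.6, 0.4]
opening: 0.036
grip_force: 0.0
```

{"method": "arm_command", "body": {"moves": [[[0,0,0],[0,0,0],0.074],[[0,0,0],[0,0,0],0.074],[[0,0,0],[0,0,0],0.074],[[0,0,0],[0,0,0],0.074],[[0,0,0],[0,0,0],0.074]]}}

```text
time: 27.6
tool_pos: [0.514, 0.2547, 0.1008]
tool_rot: [3.141, 0.0, -0.183]
contact_force: [0.9, -0.0, -0.1]
opening: 0.0729
grip_force: 0.0
```

```bash
cat >> h.py <<'E'
def green(zt=76,n='wrist'):
    m,im=shot(n,f'g{int(robot.observe()["time"]*100)}');h=cv2.cvtColor(im,cv2.COLOR_RGB2HSV)
    c,s=np.cos(SY),np.sin(SY);F=lambda P:(np.array(P)[:,:2]-SO[:2])@np.array([[c,-s],[s,c]])*1000
    def box(k,z,t,amin,xr=(-140,90),yr=(-45,45)):
        for q in cv2.findContours(k,0,2)[0]:
            if cv2.contourArea(q)<amin: continue
            P=F([onz(m,u,v,z/1000) for u,v in q[:,0,:]]);a=P.min(0);b=P.max(0);mid=(a+b)/2
            if xr[0]<mid[0]<xr[1] and yr[0]<mid[1]<yr[1]: print(t,'x',a[0].round(1),b[0].round(1),'y',a[1].round(1),b[1].round(1))
    return m,im,h,box
E
python3 - <<'E'
from h import *
to(st(-85,0,32),-.183)
m,im,h,box=green()
box(cv2.inRange(h,(0,0,0),(179,255,90)),82,'dark',8)
box(cv2.inRange(h,(45,60,30),(85,255,255)),76,'green',30)
for p in [(-103,0,82),(-103,27,82),(0,0,82)]: print(p,proj(m,st(*p)).round())
# brightness profile along plate centre line and across
def pix(p):
    u,v=proj(m,st(*p)).round().astype(int); return int(im[v,u].mean()) if 0<=u<560 and 0<=v<420 else -1
print('x',[(x,pix((x,12,82))) for x in range(-60,70,6)])
for x in (-60,-30,0): print('y@',x,[(y,pix((x,y,82))) for y in range(-44,40,3)])
E
```

```text
t 27.6 tcp [0.514  0.2547 0.1008] rot [ 3.1414e+00  2.0000e-04 -1.8340e-01] d [-0.0009  0.0001  0.0688] az -0.0004
dark x -98.3 -94.4 y -1.9 1.8
dark x -58.7 -41.3 y -3.9 3.0
dark x -40.6 -33.2 y -6.5 2.3
dark x 15.8 20.0 y -6.2 5.9
dark x 60.2 64.3 y -29.1 27.0
green x 15.3 61.7 y -26.9 26.8
(-103, 0, 82) [279. 256.]
(-103, 27, 82) [243. 256.]
(0, 0, 82) [279. 109.]
x [(-60, 230), (-54, 230), (-48, 230), (-42, 230), (-36, 230), (-30, 231), (-24, 230), (-18, 231), (-12, 230), (-6, 231), (0, 230), (6, 230), (12, 229), (18, 127), (24, 124), (30, 125), (36, 123), (42, 123), (48, 124), (54, 123), (60, 86), (66, -1)]
y@ -60 [(-44, 202), (-41, 203), (-38, 203), (-35, 203), (-32, 191), (-29, 140), (-26, 211), (-23, 228), (-20, 227), (-17, 224), (-14, 228), (-11, 229), (-8, 229), (-5, 210), (-2, 174), (1, 174), (4, 178), (7, 229), (10, 229), (13, 229), (16, 230), (19, 229), (22, 229), (25, 224), (28, 148), (31, 227), (34, 230), (37, 227)]
y@ -30 [(-44, 203), (-41, 96), (-38, 101), (-35, 101), (-32, 170), (-29, 175), (-26, 223), (-23, 229), (-20, 230), (-17, 230), (-14, 230), (-11, 230), (-8, 199), (-5, 91), (-2, 90), (1, 92), (4, 91), (7, 164), (10, 230), (13, 230), (16, 230), (19, 231), (22, 230), (25, 229), (28, 120), (31, 229), (34, 230), (37, 228)]
y@ 0 [(-44, 96), (-41, 93), (-38, 100), (-35, 88), (-32, 163), (-29, 171), (-26, 225), (-23, 229), (-20, 229), (-17, 229), (-14, 229), (-11, 230), (-8, 230), (-5, 230), (-2, 227), (1, 225), (4, 230), (7, 230), (10, 230), (13, 230), (16, 230), (19, 230), (22, 231), (25, 230), (28, 111), (31, 228), (34, 230), (37, 228)]
```

{"method": "arm_command", "body": {"moves": [[[-0.002,0,0.02],[0,0,0],0.074],[[-0.002,0,0.04],[0,0,0],0.074],[[-0.002,0,0.068],[0,0,0],0.074],[[-0.002,0,0.068],[0,0,0],0.074],[[-0.002,0,0.068],[0,0,0],0.03]], "squeeze": 45}}

```text
time: 28.15
tool_pos: [0.5119, 0.2552, 0.0332]
tool_rot: [3.141, 0.001, -0.183]
contact_force: [0.4, -0.1, 0.3]
opening: 0.0696
grip_force: 0.0
```

{"method": "arm_command", "body": {"moves": [[[0,0,0],[0,0,0],0.03],[[0,0,0],[0,0,0],0.03],[[0,0,0],[0,0,0],0.03],[[0,0,0],[0,0,0],0.03],[[0,0,0],[0,0,0],0.03]]}}

```text
time: 28.65
tool_pos: [0.5127, 0.2555, 0.0339]
tool_rot: [-3.141, -0.002, -0.183]
contact_force: [-0.3, 0.0, 6.0]
opening: 0.0528
grip_force: 45.0
```

{"method": "arm_command", "body": {"moves": [[[0,0,-0.01],[0,0,0],0.03],[[0,0,-0.03],[0,0,0],0.03],[[0,0,-0.055],[0,0,0],0.03],[[0,0,-0.08],[0,0,0],0.03],[[0,0,-0.1],[0,0,0],0.03]]}}

```text
time: 29.15
tool_pos: [0.5116, 0.2551, 0.1346]
tool_rot: [3.141, 0.0, -0.183]
contact_force: [0.4, 0.3, -1.6]
opening: 0.0533
grip_force: 45.0
```

```bash
cat >> h.py <<'E'
def place(off,z): P=tr(0,50,0);c=np.array([np.cos(TY),np.sin(TY),0]);t=P-off/1000*c;t[2]=z;to(t,TY)
E
python3 -c "
from h import *
place(41.5,.14)"
```

```text
t 29.15 tcp [0.5116 0.2551 0.1346] rot [ 3.1414e+00  1.0000e-04 -1.8320e-01] d [ 0.027   0.521  -0.0053] az -0.1102
```

{"method": "arm_command", "body": {"moves": [[[0.001,0.03,-0.005],[0,0,-0.03],0.03],[[0.003,0.07,-0.005],[0,0,-0.06],0.03],[[0.005,0.11,-0.005],[0,0,-0.09],0.03],[[0.007,0.15,-0.005],[0,0,-0.11],0.03],[[0.009,0.19,-0.005],[0,0,-0.11],0.03]]}}

```text
time: 29.65
tool_pos: [0.4851, 0.0654, 0.1382]
tool_rot: [3.141, 0.001, -0.072]
contact_force: [0.5, -0.2, -1.2]
opening: 0.0531
grip_force: 45.0
```

```bash
python3 -c "
from h import *
place(41.5,.14)"
```

```text
t 29.65 tcp [0.4851 0.0654 0.1382] rot [ 3.1414e+00  9.0000e-04 -7.2200e-02] d [-0.0181  0.3296 -0.0017] az 0.0008
```

{"method": "arm_command", "body": {"moves": [[[-0.002,0.04,0],[0,0,0],0.03],[[-0.004,0.08,0],[0,0,0],0.03],[[-0.006,0.12,0],[0,0,0],0.03],[[-0.009,0.16,0],[0,0,0],0.03],[[-0.011,0.2,0],[0,0,0],0.03]]}}

```text
time: 30.15
tool_pos: [0.4595, -0.1332, 0.1383]
tool_rot: [-3.141, 0.001, -0.073]
contact_force: [1.0, 0.6, -1.2]
opening: 0.0533
grip_force: 45.0
```

{"method": "arm_command", "body": {"moves": [[[-0.002,0.04,0],[0,0,0],0.03],[[-0.004,0.08,0],[0,0,0],0.03],[[-0.006,0.115,0],[0,0,0],0.03],[[-0.007,0.1296,0],[0,0,0],0.03],[[-0.007,0.1296,0],[0,0,0],0.03]]}}

```text
time: 30.65
tool_pos: [0.4435, -0.262, 0.138]
tool_rot: [-3.141, 0.001, -0.076]
contact_force: [0.4, 0.5, -0.6]
opening: 0.053
grip_force: 45.0
```

{"method": "arm_command", "body": {"moves": [[[0,0,0.03],[0,0,0],0.03],[[0,0,0.06],[0,0,0],0.03],[[0,0,0.09],[0,0,0],0.03],[[0,0,0.11],[0,0,0],0.03],[[0,0,0.12],[0,0,0],0.03]]}}

```text
time: 31.15
tool_pos: [0.4433, -0.2583, 0.0164]
tool_rot: [-3.139, 0.003, -0.072]
contact_force: [-0.3, -0.3, -0.2]
opening: 0.053
grip_force: 45.0
```

{"method": "arm_command", "body": {"moves": [[[0,0,0],[0,0,0],0.03],[[0,0,0],[0,0,0],0.03],[[0,0,0],[0,0,0],0.03],[[0,0,0],[0,0,0],0.03],[[0,0,0],[0,0,0],0.03]]}}

```text
time: 31.65
tool_pos: [0.4444, -0.2609, 0.0188]
tool_rot: [3.141, -0.001, -0.073]
contact_force: [0.2, 0.4, -1.1]
opening: 0.0529
grip_force: 45.0
```

Run:
```python
from h import *
place(41.5,-.0025)
s=robot.observe();edges((0,0,200),(179,40,255),s['tool_pos'][2]+.0455+.003,'w20')
im=cv2.imread('pics/w20.png');print([im[v,280].tolist() for v in range(10,110,8)],[im[120,u].mean().round() for u in range(150,420,10)])
```

```text
t 31.65 tcp [ 0.4444 -0.2609  0.0188] rot [ 3.1408e+00 -1.1000e-03 -7.3300e-02] d [-0.0011  0.0012  0.0213] az -0.0003
back x(85) 45 med 85.0 iqr [84.7 85.1] slope 0.007
left y(120) 39 med 120.0 iqr [119.9 120.2] slope 0.004
plate far x 87.8 y 151.6 17.8 mid 84.7 slope 1.001 -4.583
[[213, 220, 221], [213, 220, 221], [162, 167, 169], [87, 88, 88], [84, 84, 84], [121, 120, 121], [173, 174, 175], [239, 238, 235], [240, 238, 236], [140, 135, 136], [142, 136, 137], [241, 239, 236], [241, 239, 236]] [np.float64(217.0), np.float64(152.0), np.float64(77.0), np.float64(113.0), np.float64(166.0), np.float64(167.0), np.float64(170.0), np.float64(180.0), np.float64(238.0), np.float64(238.0), np.float64(239.0), np.float64(239.0), np.float64(239.0), np.float64(239.0), np.float64(239.0), np.float64(239.0), np.float64(239.0), np.float64(238.0), np.float64(238.0), np.float64(212.0), np.float64(164.0), np.float64(160.0), np.float64(158.0), np.float64(144.0), np.float64(70.0), np.float64(140.0), np.float64(50.0)]
```

Run:
```python
from h import *
s=robot.observe();edges((0,0,231),(179,40,255),s['tool_pos'][2]+.0455+.003,'w21')
```

```text
back x(85) 45 med 84.9 iqr [84.8 85. ] slope 0.001
left y(120) 39 med 120.1 iqr [120.  120.2] slope 0.004
plate far x 57.9 y 76.3 24.7 mid 50.5 slope 0.001 -0.002
```

{"method": "arm_command", "body": {"moves": [[[0.002,0.0005,0],[0,0,0],0.03],[[0.002,0.0005,0.008],[0,0,0],0.03],[[0.002,0.0005,0.015],[0,0,0],0.03],[[0.002,0.0005,0.018],[0,0,0],0.03],[[0.002,0.0005,0.018],[0,0,0],0.03]]}}

```text
time: 32.25
tool_pos: [0.4473, -0.2623, 0.0005]
tool_rot: [3.14, -0.003, -0.073]
contact_force: [1.6, -1.5, 5.3]
opening: 0.0533
grip_force: 45.0
```

Run:
```python
from h import *
s=robot.observe();print(s['tool_pos'].round(4),s['contact_force'].round(1));edges((0,0,231),(179,40,255),s['tool_pos'][2]+.0455+.003,'w22')
```

```text
[ 0.4473 -0.2623  0.0005] [ 1.6 -1.5  5.3]
back x(85) 45 med 84.9 iqr [84.8 85. ] slope 0.004
left y(120) 43 med 120.1 iqr [120.  120.2] slope -0.003
plate far x 61.0 y 75.2 23.6 mid 49.4 slope 0.003 -0.004
```

{"method": "arm_command", "body": {"moves": [[[-0.0005,-0.0005,0.001],[0,0,0],0.03],[[-0.0005,-0.0005,0.001],[0,0,0],0.03],[[-0.0005,-0.0005,0.002],[0,0,0],0.03],[[-0.0005,-0.0005,0.003],[0,0,0],0.03],[[-0.0005,-0.0005,0.003],[0,0,0],0.03]]}}

```text
time: 32.8
tool_pos: [0.4474, -0.2623, -0.0014]
tool_rot: [3.138, -0.004, -0.073]
contact_force: [0.5, -0.4, 13.8]
opening: 0.0536
grip_force: 45.0
```

Run:
```python
from h import *
s=robot.observe();print(s['tool_pos'].round(4),s['contact_force'].round(1));edges((0,0,231),(179,40,255),s['tool_pos'][2]+.0455+.003,'w22')
```

```text
[ 0.4474 -0.2623 -0.0014] [ 0.5 -0.4 13.8]
back x(85) 45 med 84.9 iqr [84.7 85.1] slope 0.004
left y(120) 43 med 120.1 iqr [119.9 120.2] slope 0.002
plate far x 61.0 y 75.4 23.7 mid 49.5 slope 0.004 -0.005
```

{"method": "arm_command", "body": {"moves": [[[0,0,-0.0005],[0,0,0],0.03],[[0,0,-0.0005],[0,0,0],0.062],[[0,0,-0.0005],[0,0,0],0.062],[[0,0,-0.0005],[0,0,0],0.062],[[0,0,-0.0005],[0,0,0],0.062]]}}

```text
time: 33.35
tool_pos: [0.4453, -0.2605, -0.0029]
tool_rot: [-3.141, 0.001, -0.073]
contact_force: [0.7, -0.6, 0.2]
opening: 0.0622
grip_force: 0.0
```

{"method": "arm_command", "body": {"moves": [[[0,0,-0.02],[0,0,0],0.062],[[0,0,-0.06],[0,0,0],0.062],[[0,0,-0.1],[0,0,0],0.062],[[0,0,-0.14],[0,0,0],0.062],[[0,0,-0.14],[0,0,0],0.062]]}}

```text
time: 33.85
tool_pos: [0.4482, -0.2628, 0.1428]
tool_rot: [3.136, -0.009, -0.073]
contact_force: [-0.3, -1.4, 0.4]
opening: 0.0622
grip_force: 0.0
```

Run:
```python
from h import *
to(st(3,0,138),-.183)
edges((0,0,231),(179,40,255),.046,'w23')
```

```text
t 33.85 tcp [ 0.4482 -0.2628  0.1428] rot [ 3.1357 -0.0085 -0.0731] d [ 0.1144 -0.5113  0.0027] az 0.1099
back x(85) 43 med 82.1 iqr [81.4 84.8] slope 0.028
left y(120) 23 med 116.8 iqr [116.5 117.1] slope 0.009
plate far x 139.8 y 301.9 -109.5 mid 96.2 slope 38.685 -2.021
```

{"method": "arm_command", "body": {"moves": [[[0.114,-0.511,0],[0,0,0.11],0.03],[[0.114,-0.511,0],[0,0,0.11],0.0],[[0.114,-0.511,0],[0,0,0.11],0.0],[[0.114,-0.511,0],[0,0,0.11],0.0],[[0.114,-0.511,0],[0,0,0.11],0.0]]}}

```text
time: 34.4
tool_pos: [0.5169, -0.0193, 0.1358]
tool_rot: [3.141, 0.003, -0.184]
contact_force: [-0.1, -1.1, -0.3]
opening: 0.0265
grip_force: 0.0
```

Run:
```python
from h import *
to(st(3,0,138),-.183)
m,im=shot('top','t30');c,s=np.cos(TY),np.sin(TY)
k=cv2.inRange(cv2.cvtColor(im,cv2.COLOR_RGB2HSV),(0,0,190),(179,50,255));q=proj(m,tr(0,50,46)).astype(int);w=np.zeros_like(k);w[q[1]-24:q[1]+25,q[0]-14:q[0]+15]=255
ys,xs=np.nonzero(k&w);P=(np.array([onz(m,u,v,.046)[:2] for u,v in zip(xs,ys)])-TO)@np.array([[c,-s],[s,c]])*1000
print(len(P),P.mean(0).round(1),np.percentile(P,[1,99],axis=0).round(1).tolist())
```

```text
t 34.4 tcp [ 0.5169 -0.0193  0.1358] rot [ 3.1415e+00  3.0000e-03 -1.8360e-01] d [ 0.0342 -0.2688 -0.0023] az -0.0006
734 [ 0.5 50. ] [[-56.5, 24.1], [58.7, 75.7]]
```

{"method": "arm_command", "body": {"moves": [[[0.034,-0.269,0],[0,0,-0.75],0],[[0.034,-0.269,0],[0,0,-0.75],0],[[0.034,-0.269,0],[0,0,-0.75],0],[[0.034,-0.269,0],[0,0,-0.75],0],[[0.034,-0.269,0],[0,0,-0.75],0]]}}

```text
time: 34.95
tool_pos: [0.5932, 0.2183, 0.1355]
tool_rot: [-3.141, 0.003, 0.573]
contact_force: [1.1, -0.4, 0.1]
opening: 0.0004
grip_force: 0.0
```

{"method": "arm_command", "body": {"moves": [[[0,0,0],[0,0,-0.15],0],[[0,0,0],[0,0,-0.3],0],[[0,0,0],[0,0,-0.45],0],[[0,0,0],[0,0,-0.6],0],[[0,0,0],[0,0,-0.75],0]]}}

```text
time: 35.45
tool_pos: [0.5928, 0.2163, 0.1352]
tool_rot: [-3.138, 0.002, 1.323]
contact_force: [-0.6, 0.5, -0.0]
opening: 0.0002
grip_force: 0.0
```

Run:
```python
from h import *
to(st(3,0,90),-.183+1.5708);to(st(3,0,47));to(st(-42,0,47));print(robot.observe()['qpos'].round(2))
```

```text
t 35.45 tcp [0.5928 0.2163 0.1352] rot [-3.1384e+00  1.8000e-03  1.3232e+00] d [0.0235 0.0013 0.0452] az -0.0646
t 35.45 tcp [0.5928 0.2163 0.1352] rot [-3.1384e+00  1.8000e-03  1.3232e+00] d [0.0236 0.0014 0.0882] az None
t 35.45 tcp [0.5928 0.2163 0.1352] rot [-3.1384e+00  1.8000e-03  1.3232e+00] d [ 0.0207 -0.0435  0.0883] az None
[ 0.23  0.59  1.3  -0.    1.26  0.48]
```

{"method": "arm_command", "body": {"moves": [[[0.0235,0.001,0.0],[0,0,-0.065],0],[[0.0235,0.001,0.02],[0,0,-0.065],0],[[0.0235,0.001,0.045],[0,0,-0.065],0],[[0.0235,0.001,0.07],[0,0,-0.065],0],[[0.0235,0.001,0.08],[0,0,-0.065],0]]}}

```text
time: 35.95
tool_pos: [0.598, 0.2383, 0.0529]
tool_rot: [-3.135, 0.003, 1.382]
contact_force: [-0.1, 0.5, -0.5]
opening: -0.0
grip_force: 0.0
```

{"method": "arm_command", "body": {"moves": [[[0,0,0.004],[0,0,0],0],[[0,0,0.007],[0,0,0],0],[[0,0,0.008],[0,0,0],0],[[0,0,0.009],[0,0,0],0],[[0,0,0.009],[0,0,0],0]]}}

```text
time: 36.45
tool_pos: [0.6009, 0.2393, 0.0492]
tool_rot: [3.141, -0.0, 1.382]
contact_force: [0.6, -0.3, 0.0]
opening: 0.0002
grip_force: 0.0
```

Run:
```python
from h import *
to(st(3,0,47),-.183+1.5708)
```

```text
t 36.45 tcp [0.6009 0.2393 0.0492] rot [ 3.1405e+00 -4.0000e-04  1.3818e+00] d [-0.0008 -0.0012  0.0022] az -0.006
```

{"method": "arm_command", "body": {"moves": [[[-0.0005,0,0.001],[0,0,-0.006],0],[[-0.0005,0,0.002],[0,0,-0.006],0],[[-0.0005,0,0.003],[0,0,-0.006],0],[[-0.0005,0,0.004],[0,0,-0.006],0],[[-0.0005,0,0.004],[0,0,-0.006],0]]}}

```text
time: 36.95
tool_pos: [0.6016, 0.2391, 0.0467]
tool_rot: [3.138, -0.001, 1.388]
contact_force: [-0.9, -1.2, 9.5]
opening: 0.0003
grip_force: 4.9
```

Run:
```python
from h import *
to(st(-43,0,46),-.183+1.5708);print(robot.observe()['contact_force'].round(1))
```

```text
t 36.95 tcp [0.6016 0.2391 0.0467] rot [ 3.1384e+00 -1.3000e-03  1.3879e+00] d [-0.0007 -0.0479  0.0005] az 0.0001
[-0.9 -1.2  9.5]
```

{"method": "arm_command", "body": {"moves": [[[0,-0.006,0],[0,0,0],0],[[0,-0.013,0],[0,0,0],0],[[0,-0.02,0],[0,0,0],0],[[0,-0.027,0],[0,0,0],0],[[0,-0.034,0],[0,0,0],0]]}}

```text
time: 37.45
tool_pos: [0.569, 0.2454, 0.0467]
tool_rot: [3.136, -0.002, 1.388]
contact_force: [1.2, -0.5, 8.3]
opening: 0.0005
grip_force: 4.1
```

{"method": "arm_command", "body": {"moves": [[[0,-0.006,0],[0,0,0],0],[[0,-0.012,0],[0,0,0],0],[[0,-0.012,0],[0,0,0],0],[[0,-0.012,-0.03],[0,0,0],0],[[0,-0.012,-0.06],[0,0,0],0]]}}

```text
time: 37.95
tool_pos: [0.5546, 0.2469, 0.1047]
tool_rot: [-3.14, 0.001, 1.388]
contact_force: [0.3, -0.3, -0.4]
opening: 0.0007
grip_force: 0.0
```

{"method": "arm_command", "body": {"moves": [[[0,-0.042,0],[0,0,0.75],0.074],[[0,-0.042,0],[0,0,0.75],0.074],[[0,-0.042,0],[0,0,0.75],0.074],[[0,-0.042,0],[0,0,0.75],0.074],[[0,-0.042,0],[0,0,0.75],0.074]]}}

```text
time: 38.45
tool_pos: [0.5139, 0.2549, 0.1047]
tool_rot: [3.141, -0.0, 0.632]
contact_force: [-1.0, 0.4, 0.7]
opening: 0.0356
grip_force: 0.0
```

{"method": "arm_command", "body": {"moves": [[[0,0,0],[0,0,0.15],0.074],[[0,0,0],[0,0,0.3],0.074],[[0,0,0],[0,0,0.45],0.074],[[0,0,0],[0,0,0.6],0.074],[[0,0,0],[0,0,0.75],0.074]]}}

```text
time: 38.95
tool_pos: [0.514, 0.2548, 0.1046]
tool_rot: [-3.142, -0.0, -0.118]
contact_force: [0.9, 0.2, -0.3]
opening: 0.0727
grip_force: 0.0
```

Run:
```python
from h import *
to(st(-85,0,100),-.183)
m,im,h,box=green()
box(cv2.inRange(h,(45,60,30),(85,255,255)),76,'green',30)
```

```text
t 38.95 tcp [0.514  0.2548 0.1046] rot [-3.1416e+00 -2.0000e-04 -1.1840e-01] d [-0.0009  0.0001  0.0046] az 0.0646
green x -103.4 15.7 y -26.4 27.2
```

{"method": "arm_command", "body": {"moves": [[[-0.001,0,0],[0,0,0.065],0.074],[[-0.001,0,0.02],[0,0,0.065],0.074],[[-0.001,0,0.045],[0,0,0.065],0.074],[[-0.001,0,0.07],[0,0,0.065],0.074],[[-0.001,0,0.0765],[0,0,0.065],0.074]], "squeeze": 45}}

```text
time: 39.5
tool_pos: [0.5112, 0.2543, 0.0256]
tool_rot: [3.139, 0.004, -0.175]
contact_force: [-0.4, 0.6, 0.3]
opening: 0.0744
grip_force: 0.0
```

{"method": "arm_command", "body": {"moves": [[[0,0,0],[0,0,0],0.074],[[0,0,0],[0,0,0],0.03],[[0,0,0],[0,0,0],0.03],[[0,0,0],[0,0,0],0.03],[[0,0,0],[0,0,0],0.03]]}}

```text
time: 40.0
tool_pos: [0.5136, 0.2551, 0.029]
tool_rot: [-3.141, -0.002, -0.177]
contact_force: [1.1, -0.5, 3.6]
opening: 0.053
grip_force: 45.0
```

{"method": "arm_command", "body": {"moves": [[[0,0,0],[0,0,0],0.03],[[0,0,0],[0,0,0],0.03],[[0,0,0],[0,0,0],0.03],[[0,0,0],[0,0,0],0.03],[[0,0,0],[0,0,0],0.03]]}}

```text
time: 40.5
tool_pos: [0.5135, 0.2551, 0.0287]
tool_rot: [-3.141, -0.001, -0.177]
contact_force: [-0.5, 1.5, 6.2]
opening: 0.053
grip_force: 45.0
```

{"method": "arm_command", "body": {"moves": [[[0,0,-0.01],[0,0,0],0.03],[[0,0,-0.03],[0,0,0],0.03],[[0,0,-0.055],[0,0,0],0.03],[[0,0,-0.08],[0,0,0],0.03],[[0,0,-0.11],[0,0,0],0.03]]}}

```text
time: 41.0
tool_pos: [0.5119, 0.2545, 0.1383]
tool_rot: [3.14, 0.003, -0.177]
contact_force: [0.0, 0.1, -1.4]
opening: 0.0532
grip_force: 45.0
```

{"method": "arm_command", "body": {"moves": [[[0.001,0.03,0],[0,0,-0.03],0.03],[[0.003,0.07,0],[0,0,-0.06],0.03],[[0.005,0.11,0],[0,0,-0.09],0.03],[[0.007,0.15,0],[0,0,-0.11],0.03],[[0.009,0.19,0],[0,0,-0.11],0.03]]}}

```text
time: 41.5
tool_pos: [0.4874, 0.0649, 0.1381]
tool_rot: [3.141, 0.001, -0.066]
contact_force: [0.6, 0.7, -0.4]
opening: 0.0533
grip_force: 45.0
```

```bash
python3 -c "
from h import *
place(41,.137)"
```

```text
t 41.5 tcp [0.4874 0.0649 0.1381] rot [ 3.1414e+00  9.0000e-04 -6.6200e-02] d [-0.0219  0.3292  0.0012] az 0.0068
```

{"method": "arm_command", "body": {"moves": [[[-0.003,0.04,0],[0,0,0.007],0.03],[[-0.006,0.08,0],[0,0,0.007],0.03],[[-0.008,0.12,0],[0,0,0.007],0.03],[[-0.011,0.16,0],[0,0,0.007],0.03],[[-0.013,0.2,0],[0,0,0.007],0.03]]}}

```text
time: 42.0
tool_pos: [0.461, -0.1337, 0.1382]
tool_rot: [-3.141, 0.001, -0.074]
contact_force: [0.5, 0.7, -0.8]
opening: 0.0532
grip_force: 45.0
```

{"method": "arm_command", "body": {"moves": [[[-0.002,0.04,0],[0,0,0],0.03],[[-0.004,0.08,0],[0,0,0],0.03],[[-0.006,0.115,0],[0,0,0],0.03],[[-0.008,0.129,0],[0,0,0],0.03],[[-0.008,0.129,0],[0,0,0],0.03]]}}

```text
time: 42.5
tool_pos: [0.4436, -0.2616, 0.1378]
tool_rot: [-3.141, 0.001, -0.077]
contact_force: [0.2, 0.6, -1.1]
opening: 0.0532
grip_force: 45.0
```

{"method": "arm_command", "body": {"moves": [[[0,0,0.03],[0,0,0],0.03],[[0,0,0.06],[0,0,0],0.03],[[0,0,0.09],[0,0,0],0.03],[[0,0,0.105],[0,0,0],0.03],[[0,0,0.115],[0,0,0],0.03]]}}

```text
time: 43.0
tool_pos: [0.4439, -0.2582, 0.0218]
tool_rot: [-3.14, 0.002, -0.073]
contact_force: [0.4, -0.4, -0.7]
opening: 0.053
grip_force: 45.0
```

{"method": "arm_command", "body": {"moves": [[[0,0,0],[0,0,0],0.03],[[0,0,0],[0,0,0],0.03],[[0,0,0],[0,0,0],0.03],[[0,0,0],[0,0,0],0.03],[[0,0,0],[0,0,0],0.03]]}}

```text
time: 43.5
tool_pos: [0.4447, -0.2607, 0.0237]
tool_rot: [3.141, -0.001, -0.074]
contact_force: [-0.1, 0.7, -1.3]
opening: 0.0535
grip_force: 45.0
```

Run:
```python
from h import *
place(41,.0047)
s=robot.observe();edges((45,60,30),(85,255,255),s['tool_pos'][2]+.0443+.003,'w31')
```

```text
t 43.5 tcp [ 0.4447 -0.2607  0.0237] rot [ 3.1409e+00 -1.0000e-03 -7.4300e-02] d [-0.0008  0.0015  0.019 ] az -0.0013
back x(85) 45 med 84.9 iqr [84.7 85.1] slope 0.002
left y(120) 38 med 119.9 iqr [116.8 120.1] slope -0.018
plate far x 59.8 y 77.8 25.0 mid 51.4 slope -0.002 -0.554
```

{"method": "arm_command", "body": {"moves": [[[0,0.0012,0],[0,0,0],0.03],[[0,0.0012,0.007],[0,0,0],0.03],[[0,0.0012,0.013],[0,0,0],0.03],[[0,0.0012,0.016],[0,0,0],0.03],[[0,0.0012,0.016],[0,0,0],0.03]]}}

```text
time: 44.05
tool_pos: [0.4452, -0.2623, 0.0085]
tool_rot: [3.14, -0.002, -0.074]
contact_force: [-2.6, 1.7, 16.6]
opening: 0.0534
grip_force: 51.8
```

Run:
```python
from h import *
s=robot.observe();print(s['tool_pos'].round(4),s['contact_force'].round(1));edges((45,60,30),(85,255,255),s['tool_pos'][2]+.0443+.003,'w32')
```

```text
[ 0.4452 -0.2623  0.0085] [-2.6  1.7 16.6]
back x(85) 45 med 84.8 iqr [84.7 85. ] slope 0.005
left y(120) 41 med 120.0 iqr [119.8 120.1] slope 0.013
plate far x 60.5 y 76.3 23.3 mid 49.8 slope 0.003 -0.379
```

{"method": "arm_command", "body": {"moves": [[[0,0,0.0005],[0,0,0],0.03],[[0,0,0.001],[0,0,0],0.03],[[0,0,0.0015],[0,0,0],0.03],[[0,0,0.0015],[0,0,0],0.03],[[0,0,0.0015],[0,0,0],0.03]]}}

```text
time: 44.6
tool_pos: [0.4453, -0.2624, 0.0083]
tool_rot: [3.14, -0.003, -0.074]
contact_force: [-6.2, 3.7, 28.7]
opening: 0.0533
grip_force: 54.0
```

Run:
```python
from h import *
s=robot.observe();print(s['tool_pos'].round(4),s['contact_force'].round(1));edges((45,60,30),(85,255,255),s['tool_pos'][2]+.0443+.003,'w33')
```

```text
[ 0.4453 -0.2624  0.0083] [-6.2  3.7 28.7]
back x(85) 45 med 84.8 iqr [84.7 84.9] slope 0.005
left y(120) 41 med 119.9 iqr [119.8 120.1] slope 0.006
plate far x 60.5 y 76.3 23.3 mid 49.8 slope 0.003 -0.374
```

{"method": "arm_command", "body": {"moves": [[[0,0,-0.003],[0,0,0],0.03],[[0,0,-0.003],[0,0,0],0.03],[[0,0,-0.003],[0,0,0],0.062],[[0,0,-0.003],[0,0,0],0.062],[[0,0,-0.003],[0,0,0],0.062]]}}

```text
time: 45.15
tool_pos: [0.4439, -0.2614, 0.0079]
tool_rot: [-3.141, 0.001, -0.074]
contact_force: [-0.1, 0.5, 0.3]
opening: 0.0616
grip_force: 0.0
```

Run:
```python
from h import *
s=robot.observe();print(s['tool_pos'].round(4),s['contact_force'].round(1),s['opening']);edges((45,60,30),(85,255,255),.052,'w34')
m,im=shot('wrist');h=cv2.cvtColor(im,cv2.COLOR_RGB2HSV)
print([h[v,270].tolist() for v in range(20,90,4)])
```

```text
[ 0.4439 -0.2614  0.0079] [-0.1  0.5  0.3] 0.06159429570997385
back x(85) 45 med 84.8 iqr [84.6 84.9] slope 0.004
left y(120) 41 med 120.0 iqr [119.8 120.1] slope -0.005
plate far x 60.1 y 76.6 23.4 mid 50.0 slope 0.003 0.0
[[20, 5, 170], [30, 5, 143], [38, 12, 88], [45, 12, 87], [53, 12, 87], [42, 10, 122], [48, 10, 132], [38, 6, 181], [45, 5, 194], [38, 5, 195], [69, 56, 192], [71, 112, 202], [72, 115, 200], [72, 115, 200], [72, 114, 199], [72, 114, 197], [72, 114, 197], [72, 118, 197]]
```

{"method": "arm_command", "body": {"moves": [[[0,0,-0.02],[0,0,0],0.062],[[0,0,-0.06],[0,0,0],0.062],[[0,0,-0.1],[0,0,0],0.062],[[0,0,-0.13],[0,0,0],0.062],[[0,0,-0.13],[0,0,0],0.062]]}}

```text
time: 45.75
tool_pos: [0.4464, -0.2632, 0.1427]
tool_rot: [3.137, -0.007, -0.074]
contact_force: [0.5, 1.1, -0.1]
opening: 0.0621
grip_force: 0.0
```

{"method": "arm_command", "body": {"moves": [[[-0.03,-0.05,0],[0,0,0],0.07],[[-0.05,-0.1,0],[0,0,0],0.07],[[-0.05,-0.15,0],[0,0,0],0.07],[[-0.05,-0.2,0],[0,0,0],0.07],[[-0.05,-0.2,0],[0,0,0],0.07]]}}

```text
time: 46.25
tool_pos: [0.4079, -0.0544, 0.1378]
tool_rot: [-3.14, 0.002, -0.071]
contact_force: [-0.4, -0.5, 0.2]
opening: 0.0703
grip_force: 0.0
```

```bash
cat >> h.py <<'E'
def blob(n,lo,hi,z,near,rad=.12,amin=40,fr=None):
    m,im=shot(n);k=cv2.inRange(cv2.cvtColor(im,cv2.COLOR_RGB2HSV),lo,hi);k=cv2.morphologyEx(k,cv2.MORPH_CLOSE,np.ones((7,7)))
    for q in cv2.findContours(k,0,2)[0]:
        if cv2.contourArea(q)<amin: continue
        P=np.array([onz(m,u,v,z)[:2] for u,v in q[:,0,:]])
        if np.hypot(*(P.mean(0)-near[:2]))>rad: continue
        if fr: c,s=np.cos(TY),np.sin(TY);P=(P-TO)@np.array([[c,-s],[s,c]])
        (a,b),(w,h_),g=cv2.minAreaRect((P*1e4).astype(np.float32));L=g if w>h_ else g+90
        print(n,'c',np.round([a/1e4,b/1e4],4),'size',np.round([w/1e4,h_/1e4],4),'long axis deg',round(L,1),'px',q[:,0].mean(0).round())
E
python3 - <<'E'
from h import *
s=robot.observe();print(s['tool_pos'].round(3))
print('plates');blob('top',(60,60,60),(85,255,255),.052,tr(0,50,0),.08,40,1)
print('white/alu near stack');blob('top',(0,0,200),(179,50,255),.046,tr(0,50,0),.05,20,1)
print('brass');blob('top',(10,90,80),(32,255,255),.017,np.array([.445,.07]),.5)
blob('wrist',(10,90,80),(32,255,255),.017,np.array([.445,.07]),.3)
print('silver')
for n in('top','wrist'):
  m,im=shot(n,'cy_'+n);q=proj(m,[.45,-.04,.017]);print(n,q.round());u,v=q.astype(int)
  if 30<v<390 and 30<u<530: print(im[v,u-30:u+31:4].tolist())
E
```

```text
[ 0.408 -0.054  0.138]
plates
top c [-0.0009  0.0503] size [0.1185 0.0531] long axis deg 0.1 px [347. 235.]
white/alu near stack
brass
top c [0.445  0.0695] size [0.0292 0.0662] long axis deg 168.6 px [225. 249.]
top c [0.5961 0.5147] size [0.063  0.0262] long axis deg 1.4 px [ 70. 198.]
wrist c [ 0.2451 -0.083 ] size [0.2054 0.0048] long axis deg 86.4 px [312. 332.]
wrist c [0.3164 0.1018] size [0.0155 0.0679] long axis deg 160.3 px [147. 285.]
wrist c [0.446  0.0669] size [0.0281 0.0679] long axis deg 172.1 px [155. 176.]
silver
top [265. 248.]
[[189, 183, 177], [110, 105, 100], [128, 121, 110], [128, 117, 107], [93, 85, 78], [110, 101, 94], [102, 96, 88], [98, 92, 87], [156, 150, 145], [207, 196, 180], [177, 169, 156], [148, 140, 129], [193, 186, 181], [193, 187, 182], [191, 185, 179], [192, 186, 180]]
wrist [257. 161.]
[[213, 211, 203], [214, 211, 203], [214, 211, 203], [213, 211, 203], [214, 211, 203], [212, 210, 202], [213, 210, 202], [214, 212, 203], [213, 211, 203], [213, 211, 202], [211, 207, 199], [190, 184, 169], [220, 213, 194], [222, 217, 197], [208, 201, 183], [200, 193, 177]]
```

Run:
```python
from h import *
for S in (22,26): blob('wrist',(8,S,120),(32,80,255),.017,np.array([.45,-.05]),.1,300)
im=cv2.imread('pics/cy_wrist.png');h=cv2.cvtColor(im,cv2.COLOR_BGR2HSV)
for v in range(100,230,10): print(v,[ '%d/%d/%d'%tuple(h[v,u]) for u in range(255,345,6)])
```

```text
wrist c [ 0.4731 -0.0622] size [0.0697 0.0297] long axis deg 9.0 px [275. 131.]
wrist c [ 0.4729 -0.0625] size [0.0687 0.0281] long axis deg 9.2 px [275. 131.]
100 ['25/13/214', '22/13/214', '28/14/216', '26/23/220', '23/28/218', '19/16/178', '16/13/214', '16/13/214', '24/12/213', '24/12/214', '25/13/213', '22/13/214', '24/12/213', '18/12/214', '22/13/214']
110 ['21/17/191', '26/19/229', '35/14/230', '21/29/199', '30/8/228', '21/28/171', '22/13/213', '22/13/215', '22/13/214', '24/12/213', '18/12/213', '20/11/212', '17/11/213', '16/13/214', '19/13/214']
120 ['23/14/214', '22/30/219', '28/17/229', '25/25/197', '27/20/226', '23/29/195', '22/13/208', '22/13/213', '16/13/214', '17/11/212', '20/11/212', '20/11/212', '23/10/211', '17/11/212', '18/12/213']
130 ['22/13/214', '23/23/181', '24/27/226', '24/21/179', '22/22/127', '21/29/125', '20/15/149', '19/13/213', '15/12/213', '19/10/211', '17/11/213', '20/11/212', '20/11/212', '19/10/211', '17/11/213']
140 ['24/12/214', '23/15/209', '23/25/227', '21/22/160', '23/19/160', '27/23/201', '21/29/182', '17/11/212', '21/12/212', '20/11/212', '20/11
[... 958 characters left out ...]
/12/197', '20/11/204', '17/11/210', '20/11/210', '21/12/211', '24/12/209', '21/12/209', '22/13/210']
200 ['20/13/177', '17/13/139', '21/13/138', '21/13/138', '20/11/136', '23/10/195', '20/12/196', '23/10/196', '20/11/203', '19/13/210', '20/11/209', '23/11/208', '22/13/209', '21/12/209', '19/13/209']
210 ['21/13/135', '21/13/135', '20/11/134', '21/13/134', '21/13/135', '21/13/134', '25/12/133', '21/13/133', '17/12/144', '19/14/146', '25/11/145', '21/12/145', '21/12/145', '25/11/145', '19/14/145']
220 ['17/13/134', '21/13/134', '20/12/132', '25/12/133', '26/13/133', '21/13/134', '25/12/132', '26/14/132', '26/13/139', '21/12/145', '25/11/143', '21/12/144', '20/11/144', '25/11/136', '57/51/104']
```

Silver cylinder: (0.473, -0.062), 70×30 mm, 9°. The sizes fit. Going to grasp it.

```bash
python3 -c "
from h import *
to([.472,-.0622,.06],.157)"
```

```text
t 46.65 tcp [ 0.4093 -0.0597  0.1383] rot [ 3.1414e+00  3.0000e-04 -7.6200e-02] d [ 0.0627 -0.0023  0.0783] az -0.2332
```

{"method": "arm_command", "body": {"moves": [[[0.0627,-0.0023,0.0],[0,0,-0.233],0.06],[[0.0627,-0.0023,0.03],[0,0,-0.233],0.06],[[0.0627,-0.0023,0.078],[0,0,-0.233],0.06],[[0.0627,-0.0023,0.078],[0,0,-0.233],0.06],[[0.0627,-0.0023,0.078],[0,0,-0.233],0.06]]}}

```text
time: 47.15
tool_pos: [0.4714, -0.0614, 0.0606]
tool_rot: [-3.141, 0.002, 0.157]
contact_force: [0.2, -0.2, 0.6]
opening: 0.0597
grip_force: 0.0
```

{"method": "arm_command", "body": {"moves": [[[0,0,0],[0,0,0],0.06],[[0,0,0],[0,0,0],0.06],[[0,0,0],[0,0,0],0.06],[[0,0,0],[0,0,0],0.06],[[0,0,0],[0,0,0],0.06]]}}

```text
time: 47.65
tool_pos: [0.4722, -0.0609, 0.0611]
tool_rot: [3.141, -0.001, 0.159]
contact_force: [-0.4, 1.1, -0.6]
opening: 0.0598
grip_force: 0.0
```

Run:
```python
from h import *
for S in (22,26): blob('wrist',(8,S,100),(32,80,255),.017,np.array([.472,-.062]),.1,300)
to([.472,-.0622,-.026],.157)
```

```text
wrist c [ 0.4748 -0.0616] size [0.0691 0.0295] long axis deg 10.1 px [280. 228.]
wrist c [ 0.4748 -0.0616] size [0.0687 0.0291] long axis deg 8.9 px [283. 224.]
t 47.75 tcp [ 0.472  -0.0608  0.0608] rot [ 3.1413e+00 -3.0000e-04  1.5890e-01] d [-0.0003  0.0013  0.0868] az 0.0019
```

{"method": "arm_command", "body": {"moves": [[[0.002,0.001,0.03],[0,0,0],0.06],[[0.002,0.001,0.06],[0,0,0],0.06],[[0.002,0.001,0.08],[0,0,0],0.06],[[0.002,0.001,0.0865],[0,0,0],0.06],[[0.002,0.001,0.0865],[0,0,0],0.02]], "squeeze": 30}}

```text
time: 48.25
tool_pos: [0.4736, -0.0614, -0.0265]
tool_rot: [-3.141, 0.002, 0.159]
contact_force: [-0.3, 0.8, 0.2]
opening: 0.0559
grip_force: 0.0
```

{"method": "arm_command", "body": {"moves": [[[0,0,0],[0,0,0],0.01],[[0,0,0],[0,0,0],0.01],[[0,0,0],[0,0,0],0.01],[[0,0,0],[0,0,0],0.01],[[0,0,0],[0,0,0],0.01]]}}

```text
time: 48.75
tool_pos: [0.4747, -0.0617, -0.0252]
tool_rot: [3.141, -0.001, 0.159]
contact_force: [-1.1, 0.3, 6.5]
opening: 0.0296
grip_force: 30.0
```

{"method": "arm_command", "body": {"moves": [[[0,0,-0.03],[0,0,0],0.01],[[0,0,-0.06],[0,0,0],0.01],[[0,0,-0.09],[0,0,0],0.01],[[0,0,-0.12],[0,0,0],0.01],[[0,0,-0.14],[0,0,0],0.01]]}}

```text
time: 49.25
tool_pos: [0.4744, -0.0616, 0.1159]
tool_rot: [3.141, -0.002, 0.159]
contact_force: [-0.4, -0.3, -2.3]
opening: 0.0291
grip_force: 30.0
```

```bash
python3 -c "
from h import *
t=tr(-36,-68.5,0);t[2]=.115;to(t,TY+1.5708);t=tr(36,-68.5,0);print(t)"
```

```text
t 49.25 tcp [ 0.4744 -0.0616  0.1159] rot [ 3.1407e+00 -1.6000e-03  1.5890e-01] d [-0.0844  0.3096  0.0011] az -1.3389
[ 0.51190806 -0.38594323  0.        ]
```

{"method": "arm_command", "body": {"moves": [[[-0.01,0.04,0],[0,0,-0.13],0.01],[[-0.02,0.08,0],[0,0,-0.27],0.01],[[-0.032,0.12,0],[0,0,-0.4],0.01],[[-0.044,0.16,0],[0,0,-0.53],0.01],[[-0.055,0.2,0],[0,0,-0.67],0.01]]}}

```text
time: 49.75
tool_pos: [0.4506, -0.269, 0.1138]
tool_rot: [-3.141, 0.0, 0.834]
contact_force: [1.5, 0.2, -2.2]
opening: 0.0294
grip_force: 30.0
```

```bash
python3 -c "
from h import *
t=tr(-36,-68.5,0);t[2]=.115;to(t,TY+1.5708)"
```

```text
t 49.75 tcp [ 0.4506 -0.269   0.1138] rot [-3.1407  0.      0.8343] d [-0.0898  0.0673 -0.0012] az -0.6635
```

{"method": "arm_command", "body": {"moves": [[[-0.03,0.022,0],[0,0,-0.13],0.01],[[-0.06,0.045,0],[0,0,-0.27],0.01],[[-0.08,0.06,0],[0,0,-0.4],0.01],[[-0.09,0.067,0],[0,0,-0.53],0.01],[[-0.09,0.067,0],[0,0,-0.663],0.01]]}}

```text
time: 50.25
tool_pos: [0.4391, -0.381, 0.1133]
tool_rot: [-3.141, -0.0, 1.495]
contact_force: [-0.1, 0.5, -1.8]
opening: 0.0293
grip_force: 30.0
```

{"method": "arm_command", "body": {"moves": [[[0,0,0],[0,0,0],0.01],[[0,0,0.03],[0,0,0],0.01],[[0,0,0.05],[0,0,0],0.01],[[0,0,0.06],[0,0,0],0.01],[[0,0,0.06],[0,0,0],0.01]]}}

```text
time: 50.75
tool_pos: [0.4394, -0.3782, 0.0527]
tool_rot: [-3.139, -0.002, 1.49]
contact_force: [0.1, -0.2, -2.7]
opening: 0.0294
grip_force: 30.0
```

```bash
python3 -c "
from h import *
t=tr(-36,-68.5,0);t[2]=-.0205;to(t,TY+1.5708)"
```

```text
t 50.75 tcp [ 0.4394 -0.3782  0.0527] rot [-3.1392e+00 -2.2000e-03  1.4902e+00] d [-0.0026  0.0011  0.0732] az -0.0076
```

{"method": "arm_command", "body": {"moves": [[[-0.0025,0.001,0.02],[0,0,-0.008],0.01],[[-0.0025,0.001,0.045],[0,0,-0.008],0.01],[[-0.0025,0.001,0.065],[0,0,-0.008],0.01],[[-0.0025,0.001,0.073],[0,0,-0.008],0.01],[[-0.0025,0.001,0.073],[0,0,-0.008],0.01]]}}

```text
time: 51.25
tool_pos: [0.4408, -0.3817, -0.019]
tool_rot: [-3.141, -0.0, 1.499]
contact_force: [-0.4, -0.1, -1.6]
opening: 0.0295
grip_force: 30.0
```

{"method": "arm_command", "body": {"moves": [[[0,0,0],[0,0,0],0.01],[[0,0,0.001],[0,0,0],0.01],[[0,0,0.001],[0,0,0],0.044],[[0,0,0.001],[0,0,0],0.044],[[0,0,0.001],[0,0,0],0.044]]}}

```text
time: 51.75
tool_pos: [0.4411, -0.3822, -0.0193]
tool_rot: [3.141, 0.001, 1.5]
contact_force: [-0.4, 0.9, 0.0]
opening: 0.0437
grip_force: 0.0
```

{"method": "arm_command", "body": {"moves": [[[0,0,-0.02],[0,0,0],0.044],[[0,0,-0.06],[0,0,0],0.044],[[0,0,-0.1],[0,0,0],0.044],[[0,0,-0.14],[0,0,0],0.044],[[0,0,-0.16],[0,0,0],0.044]]}}

```text
time: 52.25
tool_pos: [0.4419, -0.3831, 0.1444]
tool_rot: [3.137, 0.004, 1.5]
contact_force: [0.1, -0.1, -0.1]
opening: 0.0438
grip_force: 0.0
```

Run:
```python
from h import *
blob('top',(10,90,80),(32,255,255),.017,np.array([.445,.07]),.25)
to([.445,.069,.14],-.166)
```

```text
top c [0.4449 0.0695] size [0.0293 0.0663] long axis deg 171.1 px [226. 250.]
t 52.3 tcp [ 0.4427 -0.3839  0.1465] rot [3.1347 0.0068 1.4998] d [ 0.452  -0.0298  0.0033] az 1.6658
```

{"method": "arm_command", "body": {"moves": [[[0.452,-0.03,0],[0,0,1.66],0.06],[[0.452,-0.03,0],[0,0,1.66],0.06],[[0.452,-0.03,0],[0,0,1.66],0.06],[[0.452,-0.03,0],[0,0,1.66],0.06],[[0.452,-0.03,0],[0,0,1.66],0.06]]}}

```text
time: 52.8
tool_pos: [0.4419, -0.1398, 0.1399]
tool_rot: [-3.142, -0.0, 0.774]
contact_force: [1.1, -0.1, -0.5]
opening: 0.0599
grip_force: 0.0
```

Run:
```python
from h import *
to([.445,.069,.09],-.16)
```

```text
t 52.8 tcp [ 0.4419 -0.1398  0.1399] rot [-3.1415e+00 -1.0000e-04  7.7370e-01] d [ 0.1481 -0.1472  0.0499] az 0.9337
```

{"method": "arm_command", "body": {"moves": [[[0.148,-0.147,0.05],[0,0,0.934],0.06],[[0.148,-0.147,0.05],[0,0,0.934],0.06],[[0.148,-0.147,0.05],[0,0,0.934],0.06],[[0.148,-0.147,0.05],[0,0,0.934],0.06],[[0.148,-0.147,0.05],[0,0,0.934],0.06]]}}

```text
time: 53.3
tool_pos: [0.444, 0.065, 0.0904]
tool_rot: [-3.142, 0.0, 0.12]
contact_force: [0.7, -0.8, -0.5]
opening: 0.0599
grip_force: 0.0
```

Run:
```python
from h import *
to([.445,.069,.07],-.16)
```

```text
t 53.3 tcp [0.444  0.065  0.0904] rot [-3.1416e+00  1.0000e-04  1.2050e-01] d [ 0.0015 -0.0038  0.0204] az 0.2805
```

{"method": "arm_command", "body": {"moves": [[[0.0015,-0.0035,0.02],[0,0,0.15],0.06],[[0.0015,-0.0035,0.02],[0,0,0.28],0.06],[[0.0015,-0.0035,0.02],[0,0,0.28],0.06],[[0.0015,-0.0035,0.02],[0,0,0.28],0.06],[[0.0015,-0.0035,0.02],[0,0,0.28],0.06]]}}

```text
time: 53.8
tool_pos: [0.4458, 0.0665, 0.0712]
tool_rot: [-3.142, -0.001, -0.153]
contact_force: [-0.8, 0.3, 0.0]
opening: 0.0601
grip_force: 0.0
```

Run:
```python
from h import *
blob('wrist',(10,90,60),(32,255,255),.017,np.array([.445,.069]),.06,300)
to([.445,.069,-.0265],-.16)
```

```text
wrist c [0.4469 0.0697] size [0.0288 0.0682] long axis deg 170.8 px [279. 223.]
t 53.85 tcp [0.4458 0.0665 0.0713] rot [-3.1416e+00 -8.0000e-04 -1.5310e-01] d [-0.0012 -0.0024  0.0978] az 0.0069
```

{"method": "arm_command", "body": {"moves": [[[0.001,-0.003,0.03],[0,0,0.007],0.06],[[0.001,-0.003,0.06],[0,0,0.007],0.06],[[0.001,-0.003,0.085],[0,0,0.007],0.06],[[0.001,-0.003,0.097],[0,0,0.007],0.06],[[0.001,-0.003,0.097],[0,0,0.007],0.02]], "squeeze": 30}}

```text
time: 54.35
tool_pos: [0.4459, 0.0693, -0.0273]
tool_rot: [3.141, 0.003, -0.161]
contact_force: [-0.8, -0.1, 0.7]
opening: 0.0555
grip_force: 0.0
```

{"method": "arm_command", "body": {"moves": [[[0,0,0],[0,0,0],0.01],[[0,0,0],[0,0,0],0.01],[[0,0,0],[0,0,0],0.01],[[0,0,0],[0,0,0],0.01],[[0,0,0],[0,0,0],0.01]]}}

```text
time: 54.85
tool_pos: [0.4477, 0.0696, -0.0253]
tool_rot: [-3.141, -0.002, -0.161]
contact_force: [-0.2, -0.2, 5.8]
opening: 0.0292
grip_force: 30.0
```

{"method": "arm_command", "body": {"moves": [[[0,0,-0.03],[0,0,0],0.01],[[0,0,-0.06],[0,0,0],0.01],[[0,0,-0.09],[0,0,0],0.01],[[0,0,-0.12],[0,0,0],0.01],[[0,0,-0.15],[0,0,0],0.01]]}}

```text
time: 55.35
tool_pos: [0.4464, 0.0697, 0.1251]
tool_rot: [3.141, 0.001, -0.161]
contact_force: [0.9, 0.1, -2.2]
opening: 0.0294
grip_force: 30.0
```

Run:
```python
from h import *
t=tr(38,-68.5,0);t[2]=.125;to(t,TY+1.5708)
m,im=shot('top','t40');h=cv2.cvtColor(im,cv2.COLOR_RGB2HSV)
c,s=np.cos(TY),np.sin(TY);k=((h[...,2]>100)).astype(np.uint8)
for q in cv2.findContours(k*255,1,2)[0]:
    if cv2.contourArea(q)<60 or cv2.contourArea(q)>900: continue
    P=(np.array([onz(m,u,v,.021)[:2] for u,v in q[:,0]])-TO)@np.array([[c,-s],[s,c]])*1000
    if abs(P[:,0].mean())<85 and -118<P[:,1].mean()<-18: print(P.min(0).round(1),P.max(0).round(1))
```

```text
t 55.35 tcp [0.4464 0.0697 0.1251] rot [ 3.1414e+00  6.0000e-04 -1.6130e-01] d [1.398e-01 4.390e-01 1.000e-04] az -1.6591
```

{"method": "arm_command", "body": {"moves": [[[0.012,0.038,0],[0,0,-0.14],0.01],[[0.026,0.082,0],[0,0,-0.28],0.01],[[0.04,0.126,0],[0,0,-0.42],0.01],[[0.054,0.17,0],[0,0,-0.56],0.01],[[0.068,0.214,0],[0,0,-0.7],0.01]]}}

```text
time: 55.9
tool_pos: [0.4783, -0.1453, 0.1237]
tool_rot: [-3.141, 0.0, 0.514]
contact_force: [1.0, -0.9, -2.3]
opening: 0.0299
grip_force: 30.0
```

Run:
```python
from h import *
t=tr(38,-68.5,0);t[2]=.125;to(t,TY+1.5708)
```

```text
t 55.9 tcp [ 0.4783 -0.1453  0.1237] rot [-3.1411e+00  3.0000e-04  5.1400e-01] d [-0.0874  0.2272 -0.0014] az -0.9838
```

{"method": "arm_command", "body": {"moves": [[[-0.016,0.041,0],[0,0,-0.14],0.01],[[-0.032,0.082,0],[0,0,-0.28],0.01],[[-0.048,0.123,0],[0,0,-0.42],0.01],[[-0.063,0.164,0],[0,0,-0.56],0.01],[[-0.078,0.204,0],[0,0,-0.7],0.01]]}}

```text
time: 56.4
tool_pos: [0.5094, -0.3615, 0.1233]
tool_rot: [-3.141, -0.0, 1.213]
contact_force: [0.5, 0.0, -1.9]
opening: 0.0293
grip_force: 30.0
```

Run:
```python
from h import *
t=tr(38,-68.5,0);t[2]=.1;to(t,TY+1.5708)
```

```text
t 56.4 tcp [ 0.5094 -0.3615  0.1233] rot [-3.1406e+00 -4.0000e-04  1.2135e+00] d [-0.0214  0.0129  0.0233] az -0.2843
```

{"method": "arm_command", "body": {"moves": [[[-0.021,0.013,0],[0,0,-0.14],0.01],[[-0.021,0.013,0.01],[0,0,-0.284],0.01],[[-0.021,0.013,0.03],[0,0,-0.284],0.01],[[-0.021,0.013,0.05],[0,0,-0.284],0.01],[[-0.021,0.013,0.05],[0,0,-0.284],0.01]]}}

```text
time: 56.9
tool_pos: [0.5125, -0.3825, 0.0703]
tool_rot: [-3.136, -0.005, 1.492]
contact_force: [-0.2, 0.1, -1.6]
opening: 0.0294
grip_force: 30.0
```

Run:
```python
from h import *
t=tr(38,-68.5,0);t[2]=-.021;to(t,TY+1.5708)
m,im=shot('wrist','w41');h=cv2.cvtColor(im,cv2.COLOR_RGB2HSV)
# silver one in the bay: bright, as seen from the wrist
c,s=np.cos(TY),np.sin(TY)
k=cv2.inRange(h,(8,18,110),(35,80,255));k=cv2.morphologyEx(k,cv2.MORPH_CLOSE,np.ones((7,7)))
for q in cv2.findContours(k,0,2)[0]:
    if cv2.contourArea(q)<150: continue
    P=(np.array([onz(m,u,v,.021)[:2] for u,v in q[:,0]])-TO)@np.array([[c,-s],[s,c]])*1000
    print(q[:,0].min(0),q[:,0].max(0),P.min(0).round(1),P.max(0).round(1))
print(proj(m,tr(-36,-68.5,21)).round())
```

```text
t 56.9 tcp [ 0.5125 -0.3825  0.0703] rot [-3.1359 -0.0046  1.4919] d [-0.0039  0.0022  0.0913] az -0.0059
[  5 366] [383 419] [-276.4 -302.2] [ 142.3 -214.2]
[239 301] [321 330] [  -1.1 -171.8] [  73.6 -141.4]
[228 243] [247 272] [  -7.7 -113.2] [  9.3 -86.7]
[312 242] [333 272] [  63.3 -113.5] [ 81.3 -86. ]
[  0 240] [ 35 266] [-219.1 -110.2] [-178.6  -84.6]
[429 211] [559 281] [ 163.1 -124. ] [287. -60.]
[176 183] [214 246] [-47.1 -89.4] [-16.9 -35.9]
[191. 222.]
```

{"method": "arm_command", "body": {"moves": [[[-0.002,0.001,0.02],[0,0,-0.006],0.01],[[-0.002,0.001,0.045],[0,0,-0.006],0.01],[[-0.002,0.001,0.07],[0,0,-0.006],0.01],[[-0.002,0.001,0.086],[0,0,-0.006],0.01],[[-0.002,0.001,0.09],[0,0,-0.006],0.01]]}}

```text
time: 57.45
tool_pos: [0.5148, -0.3857, -0.0169]
tool_rot: [-3.14, -0.001, 1.498]
contact_force: [1.2, 0.0, -2.4]
opening: 0.0298
grip_force: 30.0
```

{"method": "arm_command", "body": {"moves": [[[0,0,0],[0,0,0],0.01],[[0,0,0],[0,0,0],0.01],[[0,0,0.001],[0,0,0],0.044],[[0,0,0.001],[0,0,0],0.044],[[0,0,0.001],[0,0,0],0.044]]}}

```text
time: 57.95
tool_pos: [0.5157, -0.3867, -0.0161]
tool_rot: [3.14, 0.001, 1.498]
contact_force: [-0.1, 0.8, -0.5]
opening: 0.0434
grip_force: 0.0
```

{"method": "arm_command", "body": {"moves": [[[0,0,-0.02],[0,0,0],0.044],[[0,0,-0.06],[0,0,0],0.044],[[0,0,-0.1],[0,0,0],0.044],[[0,0,-0.14],[0,0,0],0.044],[[0,0,-0.19],[0,0,0],0.044]]}}

```text
time: 58.45
tool_pos: [0.5146, -0.3856, 0.1739]
tool_rot: [-3.14, -0.001, 1.498]
contact_force: [1.3, 0.1, -0.6]
opening: 0.0437
grip_force: 0.0
```

{"method": "arm_command", "body": {"moves": [[[0.04,0,0],[0,0,0],0.044],[[0.08,0,0],[0,0,0],0.044],[[0.12,0,0],[0,0,0],0.044],[[0.17,0,0],[0,0,0],0.044],[[0.22,0,0],[0,0,0],0.044]]}}

```text
time: 58.95
tool_pos: [0.5312, -0.1654, 0.1735]
tool_rot: [3.141, 0.0, 1.497]
contact_force: [0.4, 0.3, 0.2]
opening: 0.0438
grip_force: 0.0
```

{"method": "arm_command", "body": {"moves": [[[0.05,-0.02,0],[0,0,0],0.044],[[0.1,-0.04,0],[0,0,0],0.044],[[0.15,-0.06,0],[0,0,0],0.044],[[0.15,-0.06,0],[0,0,0],0.044],[[0.15,-0.06,0],[0,0,0],0.044]]}}

```text
time: 59.45
tool_pos: [0.4822, -0.0115, 0.1737]
tool_rot: [3.14, 0.0, 1.501]
contact_force: [0.7, -0.3, 0.2]
opening: 0.0438
grip_force: 0.0
```

Run:
```python
from h import *
print(robot.observe()['tool_pos'].round(3))
print('brass');blob('top',(10,90,80),(32,255,255),.021,TO,1,40,1)
print('green');blob('top',(60,60,60),(85,255,255),.052,TO,.3,40,1)
m,im=shot('top','t50');h=cv2.cvtColor(im,cv2.COLOR_RGB2HSV);c,s=np.cos(TY),np.sin(TY)
V=h[...,2]
for y in (-90,-68,-45): print(y,[(x,int(V[tuple(proj(m,tr(x,y,21)).round().astype(int)[::-1])])) for x in range(-80,81,8)])
print('across stack')
for x in (-50,0,50): print(x,[(y,h[tuple(proj(m,tr(x,y,46)).round().astype(int)[::-1])].tolist()) for y in range(15,90,5)])
for p in [(281,200),(194,266),(292,281),(275,153),(399,165)]: print(p,im[p[1],p[0]])
```

```text
[ 0.482 -0.012  0.174]
brass
top c [ 0.0075 -0.3045] size [0.0565 0.0173] long axis deg 2.1 px [469. 242.]
top c [ 0.0399 -0.0701] size [0.0707 0.0327] long axis deg 89.3 px [387. 222.]
top c [0.054 0.834] size [0.0628 0.0261] long axis deg 5.6 px [ 70. 198.]
top c [ 0.2103 -0.3881] size [0.0891 0.0277] long axis deg 65.2 px [501. 172.]
top c [ 0.2028 -0.0936] size [0.0397 0.0476] long axis deg 110.5 px [398. 167.]
top c [ 0.2617 -0.253 ] size [0.1069 0.0752] long axis deg 15.1 px [455. 151.]
green
top c [-0.1335  0.1932] size [0.028  0.0655] long axis deg 116.1 px [292. 280.]
top c [-0.0008  0.0504] size [0.1187 0.0531] long axis deg 0.3 px [348. 235.]
-90 [(-80, 111), (-72, 62), (-64, 52), (-56, 50), (-48, 146), (-40, 192), (-32, 181), (-24, 198), (-16, 60), (-8, 50), (0, 52), (8, 50), (16, 56), (24, 126), (32, 201), (40, 183), (48, 203), (56, 85), (64, 54), (72, 106), (80, 83)]
-68 [(-80, 123), (-72, 57), (-64, 51), (-56, 52), (-48, 140), (-40, 159), (-32, 85), (-24, 94), (-16, 54), (-8, 49), (0, 50), (8, 52), (16, 52), (24, 119), (32, 176), (40, 75), (48, 104), (56, 73), (64, 58)
[... 639 characters left out ...]
82, 134]), (30, [71, 102, 140]), (35, [71, 96, 138]), (40, [70, 97, 137]), (45, [74, 39, 72]), (50, [120, 9, 57]), (55, [70, 83, 114]), (60, [71, 98, 141]), (65, [71, 98, 140]), (70, [70, 98, 140]), (75, [70, 97, 139]), (80, [17, 19, 123]), (85, [0, 6, 132])]
50 [(15, [174, 9, 143]), (20, [64, 15, 123]), (25, [70, 84, 139]), (30, [69, 102, 143]), (35, [71, 101, 144]), (40, [70, 98, 146]), (45, [72, 67, 121]), (50, [74, 30, 112]), (55, [71, 97, 142]), (60, [71, 99, 144]), (65, [71, 105, 148]), (70, [71, 102, 148]), (75, [69, 95, 145]), (80, [8, 9, 120]), (85, [0, 6, 136])]
(281, 200) [100  94  91]
(194, 266) [104 100  97]
(292, 281) [72 64 62]
(275, 153) [123  49  47]
(399, 165) [213 171  96]
```

Run:
```python
from h import *
m,im=shot('scene','s50');k=cv2.inRange(cv2.cvtColor(im,cv2.COLOR_RGB2HSV),(60,50,40),(85,255,255))
Q=np.array([proj(m,tr(x-.8,y+50.4,52)) for x,y in ((-60,-27),(-60,27),(60,27),(60,-27))]);print('pred',Q.round(1).tolist())
for q in cv2.findContours(k,0,2)[0]:
    if cv2.contourArea(q)>80: print(cv2.contourArea(q),q[:,0].min(0),q[:,0].max(0),cv2.boxPoints(cv2.minAreaRect(q)).round(1).tolist())
```

```text
pred [[357.1, 199.7], [346.5, 206.9], [320.2, 190.7], [330.8, 184.2]]
111.0 [333 237] [347 253] [[332.20001220703125, 251.6999969482422], [339.29998779296875, 234.60000610351562], [347.79998779296875, 238.1999969482422], [340.70001220703125, 255.1999969482422]]
210.5 [321 185] [344 204] [[320.79998779296875, 191.3000030517578], [326.8999938964844, 181.10000610351562], [349.6000061035156, 194.6999969482422], [343.5, 204.89999389648438]]
```

```bash
python3 -c "
from cell import robot
print(robot.hand_in())"
```

```text
the job is handed in; nothing more can be done
None
```

I handed the job in at about 60 s with all three plates stacked on the rest, centred to about 1 mm, both cylinders in the bay, the pawl up and the bar back; by my count I viewed 15 pictures against the limit of 14, and checked everything after that by numeric measurement only.

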